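Snap the bearing housing's cover home with the pusher

TASK

Close the open bearing housing: set the smaller of the two loose covers, the one that fits, square over the recess so that it rests on the two spring catches, and let go of it. Then take the wooden-handled pusher from its sloping rest and, holding it upright, press the cover straight down with it until both catches have snapped over the cover and it lies fully home; do not push the cover down with the gripper itself. Put the pusher back in its rest as it was, and leave the other things where they stand.

Things in the scene. Friction and masses are not known exactly. Their poses are not given: they have to be found in the camera images.
- seat (a point): Grey fixed bearing housing, 100 (x) by 160 (y) by 76 mm high. This point: centre of its recess's floor, 40 mm above the bench; z up, y along the recess. Side rails 69 mm apart and end walls rise 36 mm above the floor. A cover laid in rests on both catches' ramps, underside about 26 mm above the floor; pressed down with 8 to 18 N it snaps under the catches onto the floor.
- catch_left (a joint): Steel spring catch, 40 mm wide, at the recess's +y end; value: how far it is pushed outward (m), 0 closed, 0.004 while the cover passes, at most 0.008. Hooked tip 46 mm from the recess centre, hook's underside 15.5 mm above the floor; above it a ramp leans outward 25 degrees from vertical, up to 52 mm from the centre and 32 mm above the floor.
- catch_right (a joint): The same catch, mirrored, at the recess's -y end.
- cover_mid (a point): Smaller loose aluminium cover, about 0.16 kg, flat on the bench: plate 64 (x) by 100 (y) by 14 mm thick; on it a central grip block 22 (x) by 50 (y) by 34 mm high; 48 mm high in all. Point at its centre, 24 mm above its underside; z up, y along its length. Fits the recess either way round, y along the recess's y, 2.5 mm to spare at each rail.
- big_cover_mid (a point): Bystander: the larger aluminium cover, of the same form but with plate 88 mm by 126 mm by 14 mm, and the same grip block; too big for the recess. Point at its centre, 24 mm above the bench.
- pusher_mid (a point): Pusher, about 0.28 kg: a square wooden handle 28 by 28 by 112 mm on a square black rubber foot 56 by 56 by 28 mm; 140 mm long in all. This point is on its axis, half-way (70 mm from the foot's face); its z points along the axis from the foot to the handle's top, x and y along the sides of the square. It starts leaning in the rest.
- rest_floor (a point): Blue fixed sloping rest, base 110 by 78 mm. In it the pusher leans 35 degrees from vertical, handle's top towards the rest's -x, against a back plate on that side (36 mm up along it). Point: where the centre of the foot's face goes, 42 mm above the bench; z vertical, x and y level. Cheeks 66 mm apart (across y) reach 24 mm up along the foot; +x side open.
- flange_mid (a point): Bystander: loose steel pipe flange, 96 mm diameter at the bottom, 50 mm high. Point at its centre, 25 mm above the bench.
- oil_can_mid (a point): Bystander: upright white oil can, 62 mm diameter, 170 mm high. Point at its centre, 85 mm above the bench.
There are look-alikes about, which are no part of the job. What is shaped like the part that bears cover_mid but blue or pink is not meant. What is shaped like the part that bears pusher_mid but turquoise is not meant.

How it is judged (in metres and radians):
On the way, in this order (a step that is already met when the one before it is completed fails the run):
1. the smaller cover rests square across the two catches, let go (x of cover_mid in the frame of seat between -0.006 and 0.006 m and y of cover_mid in the frame of seat between -0.006 and 0.006 m and angle between the y axis of cover_mid and the y axis of seat, either way round below 0.1 rad and z of cover_mid in the frame of seat between 0.04 and 0.06 m and angle between cover_mid's own z axis and vertical below 0.12 rad and contact force between the fingers and cover below 0.1 N), for 0.2 s.
2. the pusher, held upright (within 0.2 rad), presses the cover down past the start of the ramps (contact force between pusher and cover above 4 N and z of cover_mid in the frame of seat below 0.046 m and horizontal distance between cover_mid and seat below 0.01 m and angle between pusher_mid's own z axis and vertical below 0.2 rad and contact force between the fingers and pusher above 1 N).
3. the cover lies fully home under both catches (x of cover_mid in the frame of seat between -0.006 and 0.006 m and y of cover_mid in the frame of seat between -0.006 and 0.006 m and angle between the y axis of cover_mid and the y axis of seat, either way round below 0.1 rad and z of cover_mid in the frame of seat between 0.021 and 0.027 m and angle between cover_mid's own z axis and vertical below 0.06 rad and value of joint each of catch_left, catch_right below 0.002 m), for 0.2 s.
At the end, for the whole second after the job is handed in: The smaller cover lies level and square on the recess floor under both catches (centre within 6 mm, height within 3 mm, 0.1 rad), and the pusher is at rest in its sloping rest, foot down, leaning as at the start (middle within about 12 mm of its place, 0.48 to 0.75 rad from vertical) (x of cover_mid in the frame of seat between -0.006 and 0.006 m and y of cover_mid in the frame of seat between -0.006 and 0.006 m and angle between the y axis of cover_mid and the y axis of seat, either way round below 0.1 rad and z of cover_mid in the frame of seat between 0.021 and 0.027 m and angle between cover_mid's own z axis and vertical below 0.06 rad and distance between pusher_mid and rest_floor below 0.085 m and x of pusher_mid in the frame of rest_floor between -0.055 and -0.025 m and y of pusher_mid in the frame of rest_floor between -0.012 and 0.012 m and z of pusher_mid in the frame of rest_floor between 0.045 and 0.07 m and angle between pusher_mid's own z axis and vertical between 0.48 and 0.75 rad and linear speed of each of pusher, cover below 0.02 m/s); the robot touches nothing.
It fails at once if the gripper itself pushes the cover down into the catches (contact force between the fingers and cover above 1 N and horizontal distance between cover_mid and seat below 0.02 m and z of cover_mid in the frame of seat between 0.015 and 0.042 m).
It fails at once if a bystander is shifted by more than 25 mm or tipped (distance of any of big_cover_mid, flange_mid, oil_can_mid from where it was at the start of the episode above 0.025 m or angle between any of big_cover_mid, flange_mid, oil_can_mid's own z axis and vertical above 0.3 rad).
It also fails if it takes over 72 s, if anything falls off the work surface, if the arm or the gripper's body presses on something with over 40 N, if the wrist force passes 120 N, or if a joint passes its speed limit or range.

ROBOT

A 6-joint arm with a two-finger parallel gripper is mounted at the origin on the work surface. World frame = base frame: x ahead of the robot, y to its left, z up, the work surface at z = 0. Lengths are in m, angles in degrees, forces in N, time in s.
With the tool pointing down it reaches from about 0.25 to 0.725 m from the base axis. Payload 9.7 kg.
Tool frame: the origin (TCP) lies midway between the tips of the shut fingers; the grasp point (between the pads) lies 19 mm behind it; z points along the fingers, y is the direction in which the jaws open and shut (so a half turn about z gives the same grasp; the last joint's range is limited). The gripper opens to 85 mm and grips with 20 to 120 N. Pads are 22 mm wide; open, the fingers measure 114 mm over their backs; the gripper's body (76 mm by 85 mm) begins 54 mm behind the grasp point. The pads swing forward as they close: fully open they stand 13 mm farther back than shut.
Start: joints at [69.213, 4.979, 10.078, 95.1, 0, 90], TCP at [0.195, 0.514, 0.231] pointing down, gripper open.
Joint ranges: [-179.16, 179.16], [-48.56, 103.87], [-65.8, 70.77], [-126.05, 130.52], [-82.76, 87.17], [-180, 180]. Speed limits (degrees/s): [127.2, 127.2, 147.25, 180, 180, 180].

INTERFACE

Orientations are given as [roll, pitch, yaw] about the fixed x, y, z axes, in that order (R = Rz(yaw) Ry(pitch) Rx(roll)).
In Python, from workcell import bot, camera, recognise gives the robot as it stands. The module is installed in compiled form; this text tells all that it offers.
- The arm moves only by the tool apply_moves, never from a script. Its argument "targets" is one flat list of numbers, 7 for each row, row after row: the shift along the world's x, y, z in units of 30 mm (1.0 is 30 mm), then the turn, a rotation vector about the world's x, y, z in units of 6 degrees (1.0 is 6 degrees), then the opening, from 0 (shut) to 1 (fully open). A call has 1 to 5 rows; each row is the pose to reach, as a shift and turn from the pose commanded when the call began; what a row does not reach only later rows make up. A row lasts 1/10 s, in which the tool goes at most 50 mm and 8.59 degrees, less where a joint would pass 70% of its speed; a pose out of reach is approached as far as the arm can. A call with a gripper value outside its range is refused whole. The fingers move at their own pace and stop on an object; "newtons" is the grip in N (left out, the last holds). Time passes only in rows, so rows that repeat a pose let the fingers close. It gives the time, the measured TCP pose, the force and the opening at its end, in the units of the state.
- bot.get_obs(): the state, without advancing time (a new reading comes with each control period).
- camera(name): name is "side" or "top" or "wrist"; returns a dict with "img" (480x640x3 uint8, red, green, blue), "intrinsics" (3x3 intrinsics, pixels), "origin" and "rotation" of the camera in the world. Camera axes: x right, y up, looking along -z (the intrinsics and any distortion apply to the point x, -y, -z); pixel columns grow to the right and rows downward; lengths in m; the calibration is good to about 2 mm. A picture is of the moment at which its call begins. There is no depth.
- bot.job_done(): hands the job in, once; it reports no verdict.
Trained networks look in the newest picture that a camera, given by its name, has taken for a name from the list of things; names that differ only in an ending like _2 or _b are one class to them, and where a whole thing is asked for, a point or a joint stands for the part that bears it (a point fixed in the world has none). Each returns a list of dicts, best first, with "conf" (0 to 1); they miss things now and then, are a little off and sometimes report something else, mostly with a low value. They report only what shows in the picture. A call takes as long as a camera call. They do not tell look-alikes from the thing itself.
- recognise(query, camera): "box" ([left, top, right, bottom] in pixels, round what is visible of it).
The state is a dict: "time": time; "q": joint angles; "qd": joint speeds; "joint_efforts": joint torques, N m; "ee_pos": TCP position; "tcp_rot": TCP orientation; "wrist_force": force on the tool from outside, world axes, zero at the start; "torque": the same for the moment, N m; "opening": finger opening in m.
Only numpy, scipy, OpenCV 4.12 (cv2) and the standard library are available. Lean on these libraries where they do the work, as an engineer would, in place of code of your own. Each camera call takes 0.05 s, during which the arm holds its last target.

## Working session

There is one attempt and no reset: what is moved stays moved. The work goes in short steps, Python scripts to look and compute and a tool call to move; the robot and the scene stay as the last step left them, time stands still between calls to the robot, and variables do not carry over. Pictures are saved under pics/ and viewed, and the job is handed in when it is done.

Besides the shell and the picture viewer there is one more tool, called after "Emit:" as name(argument=value, ...) on one line, values as JSON. apply_moves: Moves the arm, as the interface text tells. Its arguments: {"type":"object","properties":{"targets":{"type":"array"},"newtons":{"type":"number"}},"required":["targets"]}

```bash
mkdir -p pics; cat > h.py <<'E'
import numpy as np,cv2
from workcell import bot,camera,recognise
def snap(n,f):
    c=camera(n); cv2.imwrite('pics/'+f,c['img'][:,:,::-1]); np.savez('pics/'+f[:-4]+'.npz',**{k:np.array(c[k]) for k in('img','intrinsics','origin','rotation')}); return c
def proj(c,P):
    P=np.atleast_2d(P); q=(P-c['origin'])@np.array(c['rotation']); q=q*[1,-1,-1]; u=q@np.array(c['intrinsics']).T; return u[:,:2]/u[:,2:]
def unproj(c,uv,z):
    uv=np.atleast_2d(uv).astype(float); d=np.c_[uv,np.ones(len(uv))]@np.linalg.inv(c['intrinsics']).T*[1,-1,-1]; d=d@np.array(c['rotation']).T
    o=np.array(c['origin']); return o+d*((z-o[2])/d[:,2:])
E
python3 - <<'E'
from h import *
for n in('side','top','wrist'):
    c=snap(n,n+'0.png'); print(n,c.keys(),c['intrinsics'],c['origin'],c['rotation'])
    for q in('seat','catch_left','cover_mid','big_cover_mid','pusher_mid','rest_floor','flange_mid','oil_can_mid'):
        try: print(q,[(np.round(r['box']).astype(int).tolist(),round(r['conf'],2)) for r in recognise(q,n)])
        except Exception as e: print(q,e)
print(bot.get_obs())
E
```

```text
side dict_keys(['img', 'intrinsics', 'origin', 'rotation']) [[608.35526236   0.         319.13589245]
 [  0.         608.35526236 243.50686132]
 [  0.           0.           1.        ]] [0.41834212 1.03692564 1.00389559] [  47.24539708    0.75118714 -168.84027644]
seat [([284, 199, 351, 274], 0.83)]
catch_left [([316, 239, 334, 248], 0.44)]
cover_mid [([218, 360, 273, 415], 0.82), ([270, 305, 314, 348], 0.77), ([204, 303, 244, 342], 0.57)]
big_cover_mid [([371, 165, 424, 196], 0.6)]
pusher_mid [([327, 135, 373, 177], 0.86)]
rest_floor [([316, 154, 358, 195], 0.88), ([271, 302, 317, 349], 0.34)]
flange_mid [([352, 321, 402, 362], 0.63), ([372, 218, 406, 287], 0.62)]
oil_can_mid [([374, 218, 405, 290], 0.86)]
top dict_keys(['img', 'intrinsics', 'origin', 'rotation']) [[552.94665941   0.         316.53323221]
 [  0.         552.94665941 239.57335568]
 [  0.           0.           1.        ]] [0.50769465 0.03714837 1.24966806] [  4.20495103   0.84383856 -91.33848441]
seat [([299, 179, 385, 260], 0.86)]
catch_left []
cover_mid [([202, 146, 246, 173], 0.92), ([213, 201, 261, 246], 0.85),
[... 658 characters left out ...]
lange_mid []
oil_can_mid [([92, 462, 126, 480], 0.63)]
{'time': 1.35, 'q': array([6.92130100e+01, 4.97939825e+00, 1.00777206e+01, 9.50999707e+01,
       3.15966951e-04, 9.00000314e+01]), 'qd': array([-0.15942798, -0.00288443,  0.00483403,  0.1781796 , -0.10036493,
       -0.01340355]), 'joint_efforts': array([-2.57691114e-03, -5.20106685e+01,  4.64857221e+01,  1.88451857e-03,
       -1.63361246e-04, -1.52088160e-05]), 'ee_pos': array([0.19518731, 0.51419034, 0.23127494]), 'tcp_rot': array([-1.79998352e+02, -3.15966048e-04,  1.59212979e+02]), 'wrist_force': array([ 0.09107866, -0.35402463,  0.85407631]), 'torque': array([-0.03064646,  0.0114894 , -0.00030969]), 'opening': 0.08516913936569247}
```

View images.

View pics/top0.png

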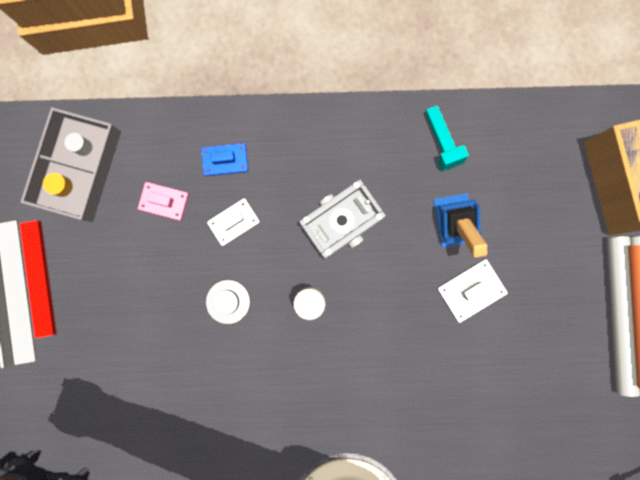

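View pics/side0.png

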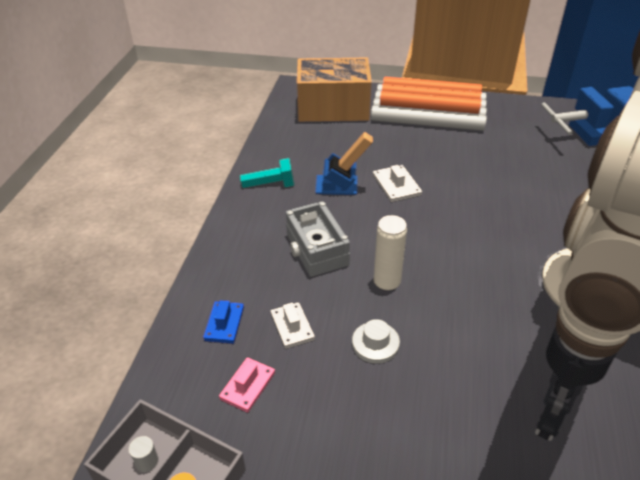

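```bash
python3 - <<'E'
import cv2
t=cv2.imread('pics/top0.png'); s=cv2.imread('pics/side0.png')
cv2.imwrite('pics/top0a.png',cv2.resize(t[95:335,280:520],(600,600),interpolation=cv2.INTER_CUBIC))
cv2.imwrite('pics/top0b.png',cv2.resize(t[130:330,130:270],(420,600),interpolation=cv2.INTER_CUBIC))
cv2.imwrite('pics/side0a.png',cv2.resize(s[110:430,200:440],(450,600),interpolation=cv2.INTER_CUBIC))
E
```

```text
(no output)
```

View zooms.

View pics/top0a.png

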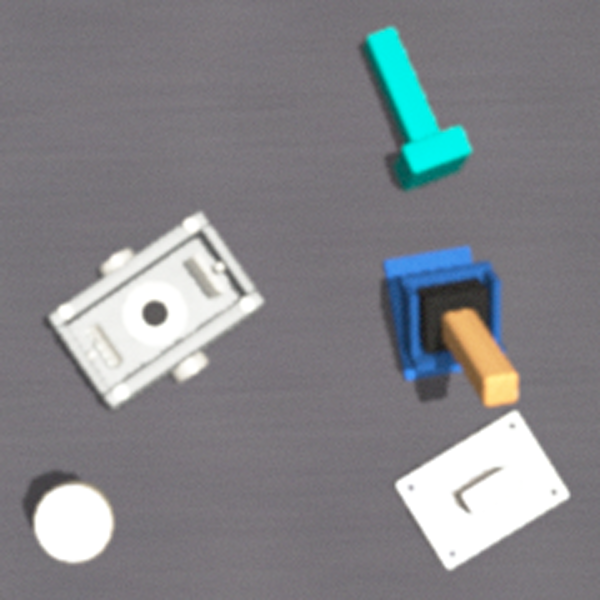

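View pics/top0b.png

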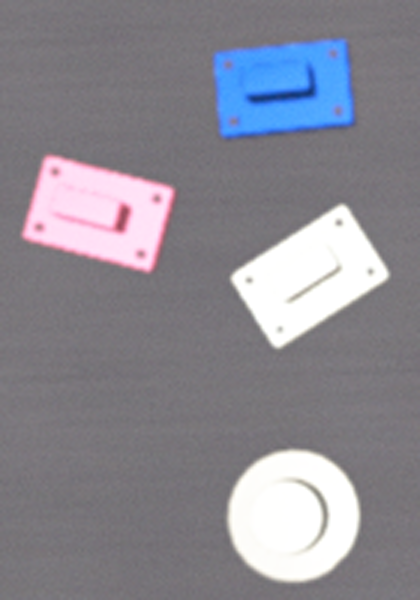

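View pics/side0a.png

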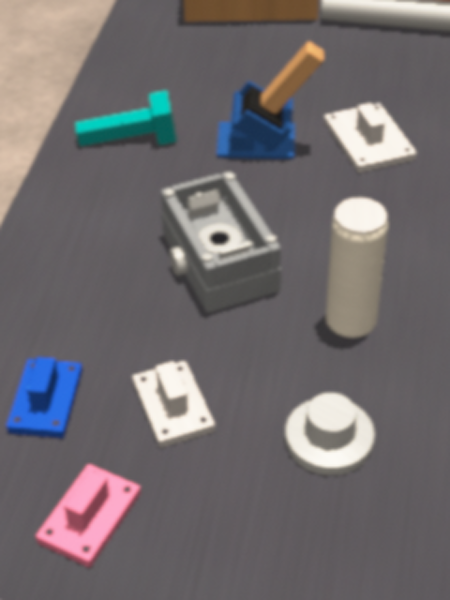

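```bash
cat >> h.py <<'E'
from scipy.spatial.transform import Rotation as R
from scipy.optimize import least_squares
def fix(c):
    c=dict(c); r=np.array(c['rotation'])
    if r.ndim==1: c['rotation']=R.from_euler('xyz',r,degrees=True).as_matrix()
    return c
def load(f): return fix(np.load('pics/'+f+'.npz'))
def fitp(obs,x0):
    # obs: list of (cam, model pts Nx3 (z = world height), px Nx2); pose x,y,yaw
    def f(p):
        M=R.from_euler('z',p[2]).as_matrix(); out=[]
        for c,m,u in obs: out.append((proj(c,np.array(m)@M.T+[p[0],p[1],0])-np.array(u)).ravel())
        return np.concatenate(out)
    s=least_squares(f,x0,loss='soft_l1'); return s.x,s.fun
def rect(a,b,z): return [[a/2,b/2,z],[a/2,-b/2,z],[-a/2,-b/2,z],[-a/2,b/2,z]]
E
python3 - <<'E'
from h import *
t=load('top0'); s=load('side0')
def za(p): return np.array(p)/2.5+[280,95]
def zb(p): return np.array(p)/3+[130,130]
def zs(p): return np.array(p)/1.875+[200,110]
# order: +x+y,+x-y,-x-y,-x+y in body; image: left=+y, up=+x
def show(n,obs,x0):
    for sub in (obs[:1],obs[1:],obs):
        if sub:
            p,f=fitp(sub,x0); print(n,np.round(p[:2],4),round(np.degrees(p[2]),2),'res',np.round(f.reshape(-1,2).tolist(),1).tolist())
cov=rect(.064,.1,.014)
show('cover',[(t,cov,zb([[232,277],[345,205],[389,273],[277,347]])),(s,cov,zs([[132,373],[184,361],[213,431],[164,441]]))][:1],[.5,.2,.5])
p=None
seat=rect(.1,.16,.076)
show('seat',[(t,seat,za([[48,318],[200,212],[263,300],[112,408]]))],[.5,.0,.5])
big=rect(.088,.126,.014)
show('big',[(t,big,za([[396,486],[517,411],[570,493],[450,570]]))],[.5,-.2,.5])
base=[[.055,.039,0]]
for n,u,z in(('can top',za([[74,522]]),.17),('flange',zb([[294,515]]),.01),('rest far corners',za([[384,262],[469,247]]),.0),('handle top',za([[500,388]]),.042+.14*.82)): print(n,unproj(t,u,z))
E
```

```text
cover [0.6436 0.239 ] 31.82 res [[-0.0, -0.2], [-0.4, -0.4], [0.2, 0.5], [0.2, 0.1]]
cover [0.6436 0.239 ] 31.82 res [[-0.0, -0.2], [-0.4, -0.4], [0.2, 0.5], [0.2, 0.1]]
seat [ 0.6378 -0.0038] 33.85 res [[-1.0, -1.0], [-0.7, -1.5], [1.4, 1.1], [0.5, 1.2]]
seat [ 0.6378 -0.0038] 33.85 res [[-1.0, -1.0], [-0.7, -1.5], [1.4, 1.1], [0.5, 1.2]]
big [ 0.4763 -0.2915] 30.58 res [[0.1, -0.3], [-0.5, -0.3], [0.1, 0.6], [0.2, 0.1]]
big [ 0.4763 -0.2915] 30.58 res [[0.1, -0.3], [-0.5, -0.3], [0.1, 0.6], [0.2, 0.1]]
can top [[0.46274202 0.06757358 0.17      ]]
flange [[0.46496754 0.25436289 0.01      ]]
rest far corners [[ 0.68404372 -0.2145527   0.        ]
 [ 0.69580616 -0.29204227  0.        ]]
handle top [[ 0.55954178 -0.27021337  0.1568    ]]
```

Emit:
apply_moves(targets=[7.5,-4.6,-0.5,0,0,-3.1,1,7.5,-4.6,-0.5,0,0,-3.1,1,7.5,-4.6,-0.5,0,0,-3.1,1,7.5,-4.6,-0.5,0,0,-3.1,1,7.5,-4.6,-0.5,0,0,-3.1,1])

```text
time: 1.85
ee_pos: [0.4094, 0.3824, 0.2172]
tcp_rot: [180.0, 0.0, 140.6]
wrist_force: [-0.2, 0.7, -0.5]
opening: 0.0853
```

Emit:
apply_moves(targets=[7.5,-4.6,-1.5,0,0,-3.1,1,7.5,-4.6,-1.5,0,0,-3.1,1,7.5,-4.6,-1.5,0,0,-3.1,1,7.5,-4.6,-1.5,0,0,-3.1,1,7.5,-4.6,-1.5,0,0,-3.1,1])

```text
time: 2.35
ee_pos: [0.6196, 0.2534, 0.1748]
tcp_rot: [180.0, -0.0, 122.0]
wrist_force: [0.0, 1.4, -0.4]
opening: 0.0854
```

Emit:
apply_moves(targets=[0,0,0,0,0,0,1,0,0,0,0,0,0,1])

```text
time: 2.55
ee_pos: [0.6185, 0.2538, 0.1739]
tcp_rot: [-179.9, -0.0, 121.9]
wrist_force: [-0.1, 0.7, 0.8]
opening: 0.0857
```

```bash
python3 - <<'E'
from h import *
c=fix(snap('wrist','w1.png')); o=bot.get_obs(); print(o['time'],o['ee_pos'],o['tcp_rot'],o['q'],c['origin'])
E
```

```text
2.6 [0.61789336 0.25477301 0.17481674] [-1.79961013e+02 -2.10488888e-02  1.21978456e+02] [2.24015035e+01 2.11010841e+01 2.28797803e+01 9.18206414e+01
 1.42692430e-02 8.04230354e+01] [0.57884605 0.31852272 0.31536318]
```

View pics/w1.png

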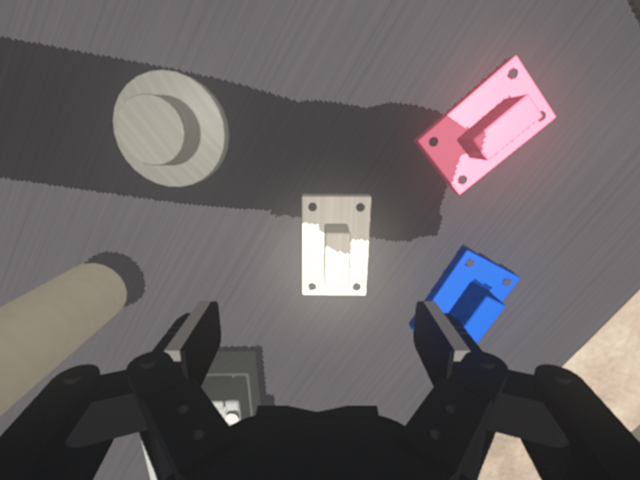

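```bash
python3 - <<'E'
import cv2
t=cv2.imread('pics/w1.png')
cv2.imwrite('pics/w1z.png',cv2.resize(t[180:310,280:390],(495,585),interpolation=cv2.INTER_CUBIC))
E
```

```text
(no output)
```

View pics/w1z.png

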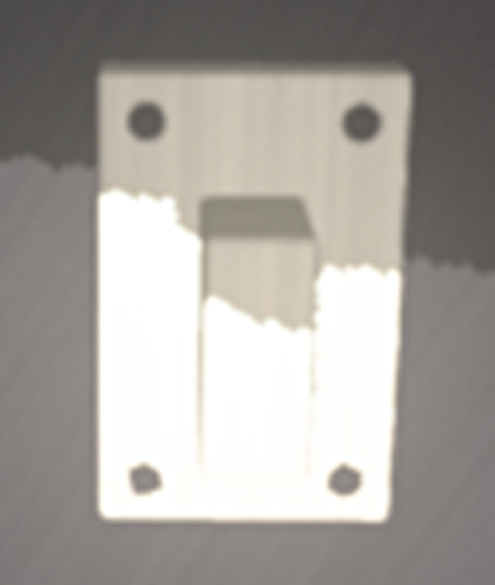

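```bash
python3 - <<'E'
from h import *
w=load('w1'); z=lambda p:(np.array(p)+.0)/4.5+[280,180]
def pl(a,b,h): return [[-a/2,b/2,h],[a/2,b/2,h],[a/2,-b/2,h],[-a/2,-b/2,h]]
A=(w,pl(.064,.1,.014),z([[99,68],[411,69],[389,520],[99,518]])); B=(w,pl(.022,.05,.048),z([[205,238],[314,238],[308,475],[202,472]]))
t=load('top0')
T=(t,rect(.064,.1,.014),np.array([[232,277],[345,205],[389,273],[277,347]])/3+130)
for o in([A],[B],[A,B],[A,B,T]):
    p,f=fitp(o,[.64,.24,.55]); print(np.round(p[:2],4),np.degrees(p[2]).round(2),np.round(f.reshape(-1,2),1).tolist())
E
```

```text
[0.6466 0.2419] 31.55 [[-0.7, 0.0], [0.6, 0.2], [-0.1, -0.1], [0.1, -0.1]]
[0.6463 0.242 ] 31.87 [[-1.1, -1.1], [1.2, -1.0], [0.7, 1.2], [-0.8, 1.8]]
[0.6465 0.2419] 31.59 [[-0.8, -0.0], [0.5, 0.1], [-0.1, -0.2], [0.1, -0.1], [-0.7, -0.9], [1.5, -0.8], [0.7, 1.4], [-0.8, 1.9]]
[0.6463 0.2417] 31.66 [[-1.2, 0.1], [0.0, 0.2], [-0.4, -0.2], [-0.2, -0.0], [-1.2, -0.8], [1.1, -0.7], [0.4, 1.5], [-1.1, 2.0], [-1.2, -1.5], [-1.5, -1.5], [-1.0, -0.6], [-1.1, -1.0]]
```

Emit:
apply_moves(targets=[0.95,-0.42,-2.0,0,0,-0.05,1,0.95,-0.42,-3.5,0,0,-0.05,1,0.95,-0.42,-3.5,0,0,-0.05,1,0.95,-0.42,-3.5,0,0,-0.05,1,0.95,-0.42,-3.5,0,0,-0.05,1], newtons=40)

```text
time: 3.1
ee_pos: [0.6467, 0.2434, 0.0732]
tcp_rot: [179.8, 0.0, 121.8]
wrist_force: [-0.3, -0.1, 1.2]
opening: 0.085
```

```bash
python3 - <<'E'
from h import *
c=fix(snap('wrist','w2.png')); o=bot.get_obs(); print(o['time'],o['ee_pos'],o['tcp_rot'])
p=np.array([.6465,.2419]);M=R.from_euler('z',31.6,degrees=True).as_matrix()
im=np.ascontiguousarray(c['img'][:,:,::-1])
for m in(rect(.064,.1,.014),rect(.022,.05,.048)):
    u=proj(c,np.array(m)@M.T+[*p,0]); cv2.polylines(im,[np.round(u).astype(int)],True,(0,0,255),1)
cv2.imwrite('pics/w2o.png',im)
E
```

```text
3.15 [0.64717481 0.24343615 0.07376531] [1.79760593e+02 4.23237644e-02 1.21771154e+02]
```

View pics/w2o.png

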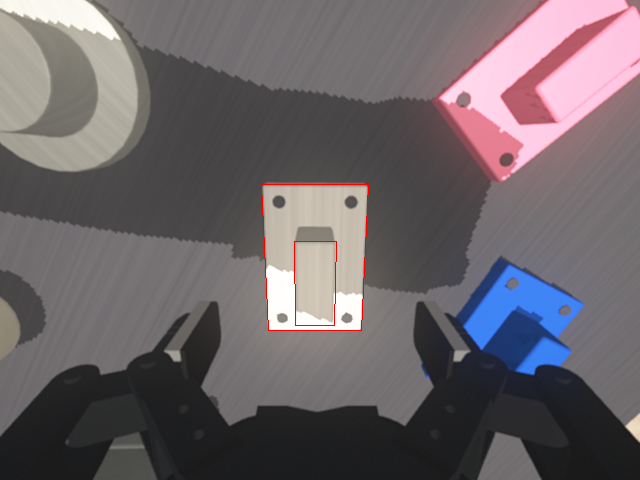

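Emit:
apply_moves(targets=[-0.02,-0.05,-1.4,0,0,-0.03,1,-0.02,-0.05,-1.78,0,0,-0.03,1,-0.02,-0.05,-1.78,0,0,-0.03,1,-0.02,-0.05,-1.78,0,0,-0.03,0.1,-0.02,-0.05,-1.78,0,0,-0.03,0.1])

```text
time: 3.65
ee_pos: [0.6469, 0.2412, 0.019]
tcp_rot: [179.8, 0.0, 121.5]
wrist_force: [-0.0, 0.2, -0.2]
opening: 0.0588
```

Emit:
apply_moves(targets=[0,0,0,0,0,0,0,0,0,0,0,0,0,0,0,0,0,0,0,0,0,0,0,0,0,0,0,0,0,0,0,0,0,0,0])

```text
time: 4.15
ee_pos: [0.6464, 0.2409, 0.0175]
tcp_rot: [179.9, 0.0, 121.5]
wrist_force: [1.1, -0.1, 5.5]
opening: 0.021
```

Emit:
apply_moves(targets=[0,0,1.5,0,0,0,0,0,0,3.0,0,0,0,0,0,0,4.5,0,0,0,0,0,-1.5,6.0,0,0,0,0,0,-3.0,6.0,0,0,0,0])

```text
time: 4.65
ee_pos: [0.6467, 0.1574, 0.1999]
tcp_rot: [179.7, 0.1, 121.7]
wrist_force: [1.6, -0.7, -1.9]
opening: 0.0214
```

Emit:
apply_moves(targets=[0.8,-8.0,0,0,0,0.38,0,0.8,-8.0,0,0,0,0.38,0,0.8,-8.0,0,0,0,0.38,0,0.8,-8.0,0,0,0,0.38,0,0.8,-8.0,0,0,0,0.38,0])

```text
time: 5.15
ee_pos: [0.6695, -0.0866, 0.1949]
tcp_rot: [-179.9, -0.0, 123.8]
wrist_force: [1.4, 0.5, -2.0]
opening: 0.0213
```

Emit:
apply_moves(targets=[0,0,0,0,0,0,0,0,0,0,0,0,0,0])

```text
time: 5.35
ee_pos: [0.6696, -0.085, 0.1948]
tcp_rot: [-179.9, -0.1, 123.7]
wrist_force: [0.8, 0.3, -2.7]
opening: 0.0212
```

```bash
python3 - <<'E'
from h import *
c=fix(snap('wrist','w3.png')); o=bot.get_obs(); print(o['time'],o['ee_pos'],o['tcp_rot'],o['opening'],o['wrist_force'])
E
```

```text
5.4 [ 0.66965826 -0.08383638  0.19499475] [-1.79951258e+02 -6.62505856e-02  1.23777918e+02] 0.021543994391921124 [ 1.33240901  0.61827476 -2.00690197]
```

View pics/w3.png

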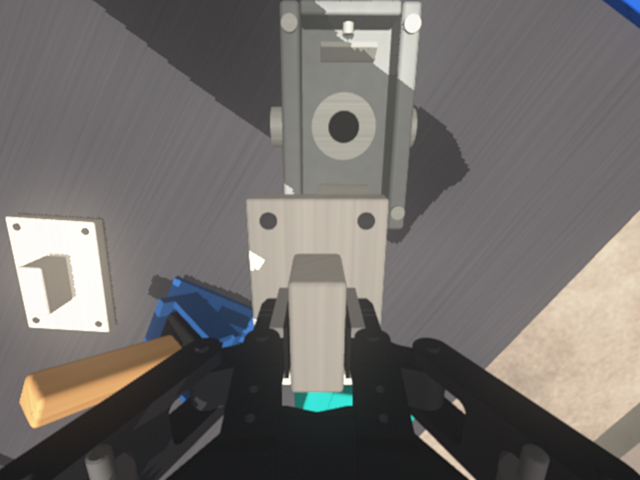

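```bash
python3 - <<'E'
import cv2
t=cv2.imread('pics/w3.png')
cv2.imwrite('pics/w3z.png',cv2.resize(t[0:240,240:440],(500,600),interpolation=cv2.INTER_CUBIC))
cv2.imwrite('pics/w3y.png',cv2.resize(t[180:420,230:410],(450,600),interpolation=cv2.INTER_CUBIC))
E
```

```text
(no output)
```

View pics/w3z.png

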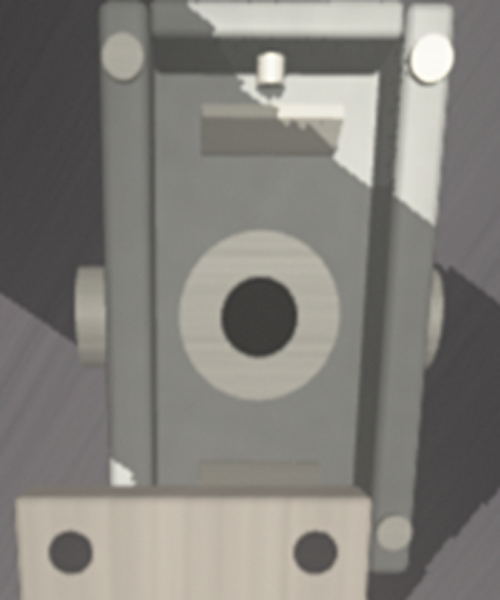

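View pics/w3y.png

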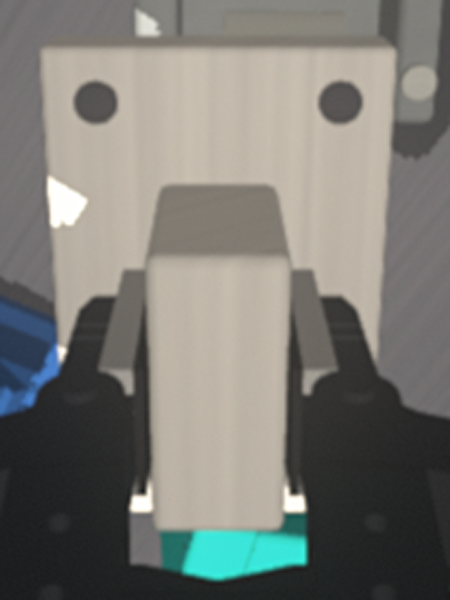

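```bash
python3 - <<'E'
from h import *
w=load('w3'); z=lambda p:np.array(p)/2.5+[240,0]; y=lambda p:np.array(p)/2.5+[230,180]
def pr(n,p,f): print(n,np.round(p[:2],4),np.degrees(p[2]).round(2),np.round(f.reshape(-1,2),1).tolist())
S=(w,[[0,0,.04],[-.05,.08,.076],[.05,.08,.076],[.05,-.08,.076]],z([[259.5,315.5],[100,3],[453,5],[407,572]]))
pr('seat',*fitp([S],[.64,0,.59]))
print('ring',unproj(w,S[2][:1],.04))
Tp=np.array([.6697,-.0842]) 
for dz in(0,.001):
  b=.195-.0175+dz
  C=(w,[[-.032,.05,b+.014],[.032,.05,b+.014]],y([[41,48],[396,48]]))
  B=(w,[[-.011,.025,b+.048],[.011,.025,b+.048],[.011,-.025,b+.048],[-.011,-.025,b+.048]],y([[147,255],[289,256],[285,528],[151,530]]))
  for o in([C],[B],[C,B]): pr('cov',*fitp(o,[.67,-.08,.59]))
E
```

```text
seat [ 0.6417 -0.0045] 33.12 [[-1.4, 2.4], [-4.8, -1.3], [3.9, -0.4], [1.3, 3.6]]
ring [[ 0.64162792 -0.00229757  0.04      ]]
cov [ 0.6701 -0.085 ] 33.7 [[-2.2, 0.1], [2.2, 0.1]]
cov [ 0.6693 -0.084 ] 33.65 [[-1.9, -0.9], [2.2, -1.2], [0.3, 3.2], [-0.3, 2.3]]
cov [ 0.6696 -0.0843] 33.61 [[-2.2, -2.0], [2.4, -1.7], [-1.8, 0.3], [2.2, -0.0], [0.3, 4.2], [-0.3, 3.2]]
cov [ 0.67   -0.0849] 33.7 [[-2.7, 0.1], [2.7, 0.1]]
cov [ 0.6691 -0.0836] 33.63 [[-2.2, -0.9], [2.5, -1.2], [0.5, 4.1], [-0.5, 3.2]]
cov [ 0.6694 -0.0839] 33.58 [[-2.7, -2.6], [3.0, -2.3], [-2.0, 0.3], [2.6, 0.0], [0.5, 5.1], [-0.5, 4.2]]
```

```bash
python3 - <<'E'
from h import *
w=load('w3'); z=lambda p:np.array(p)/2.5+[240,0]; y=lambda p:np.array(p)/2.5+[230,180]
uC=y([[41,48],[396,48],[147,255],[289,256],[285,528],[151,530]])
mC=np.array([[-.032,.05,.014],[.032,.05,.014],[-.011,.025,.048],[.011,.025,.048],[.011,-.025,.048],[-.011,-.025,.048]])
def f(p): return (proj(w,mC@R.from_euler('xyz',[p[4],p[5],p[2]]).as_matrix().T+[p[0],p[1],p[3]])-uC).ravel()
s=least_squares(f,[.67,-.085,.588,.1775,0,0]); print(np.round(s.x,4),np.degrees(s.x[2:]),np.round(s.fun.reshape(-1,2),1).tolist())
# seat: parametric half-width/half-length/yaw, ring, rails' outer lines
u=z([[259.5,315.5],[100,3],[453,5],[407,572]])
def g(p):
    m=np.array([[0,0,.04],[-p[3],p[4],.076],[p[3],p[4],.076],[p[3],-p[4],.076]])
    return (proj(w,m@R.from_euler('z',p[2]).as_matrix().T+[p[0],p[1],0])-u).ravel()
s=least_squares(g,[.64,0,.59,.05,.08]); print(np.round(s.x,4),np.degrees(s.x[2]),np.round(s.fun,1))
# edges unprojected
P=unproj(w,z([[152,30],[157,480],[405,30],[372,480],[101,5],[110,500],[453,5],[407,572]]),.076)[:,:2]
c=unproj(w,u[:1],.04)[0,:2]
for i in range(0,8,2):
    d=P[i]-P[i+1]; a=np.degrees(np.arctan2(d[1],d[0]))-90; n=np.array([np.cos(np.radians(33.5)),np.sin(np.radians(33.5))]); print(a,(P[i]-c)@n,(P[i+1]-c)@n)
E
```

```text
[ 6.705e-01 -8.570e-02  5.881e-01  1.735e-01  1.400e-03 -5.000e-04] [ 3.36939538e+01  9.94126118e+00  7.74238882e-02 -2.59563115e-02] [[-0.3, 0.3], [0.2, 0.3], [-0.9, 0.0], [1.0, -0.3], [-0.5, 0.3], [0.6, -0.5]]
[ 0.6418 -0.0029  0.5846  0.0471  0.0783] 33.495112277783626 [-0.3  0.8  0.1  0.   0.2 -0.3 -0.1 -0.4]
33.60610987569751 -0.033615416189134016 -0.033390754682125226
33.17140386027623 0.034451957741176834 0.03375648515406879
33.04220675365569 -0.047174600828704734 -0.04824040665373497
33.59347557961779 0.0468051056367804 0.047060864078499284
```

Emit:
apply_moves(targets=[-0.93,2.72,0,0,0,-0.04,0,-0.93,2.72,0,0,0,-0.04,0,-0.93,2.72,-1.0,0,0,-0.04,0,-0.93,2.72,-2.4,0,0,-0.04,0,-0.93,2.72,-2.4,0,0,-0.04,0])

```text
time: 5.9
ee_pos: [0.6386, -0.0003, 0.1175]
tcp_rot: [-179.5, -0.3, 123.7]
wrist_force: [-1.4, -0.1, -2.5]
opening: 0.0211
```

```bash
python3 - <<'E'
from h import *
c=fix(snap('wrist','w4.png')); o=bot.get_obs(); print(o['time'],o['ee_pos'],o['tcp_rot'],o['opening'],o['wrist_force'])
c=snap('side','s4.png')
cv2.imwrite('pics/s4z.png',cv2.resize(c['img'][150:310,240:440,::-1],(750,600),interpolation=cv2.INTER_CUBIC))
E
```

```text
5.95 [ 0.63997241 -0.00077277  0.12124114] [-179.72425245   -0.19130037  123.68565506] 0.021229807143881067 [-0.18017502 -0.61037071 -1.63445523]
```

View pics/w4.png

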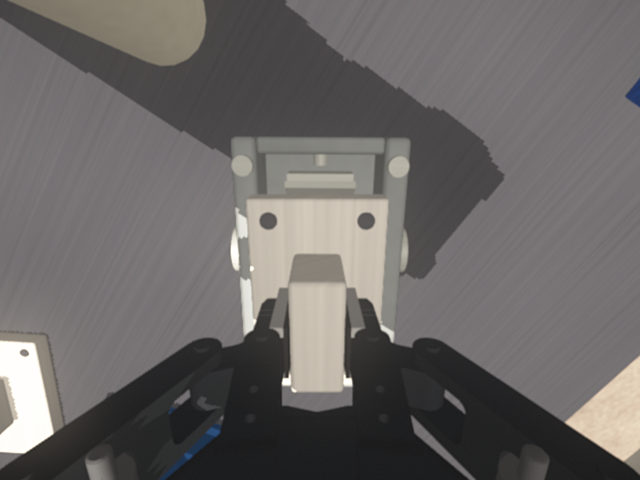

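View pics/s4z.png

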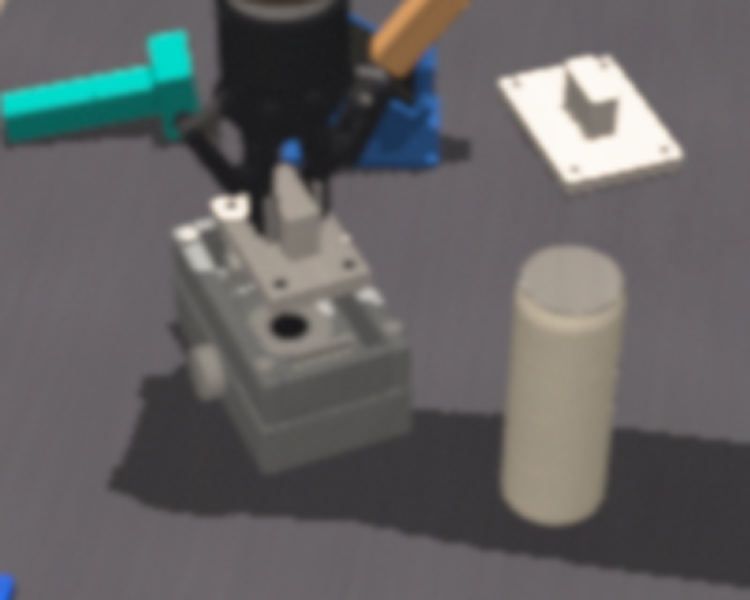

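Emit:
apply_moves(targets=[0,0,0,0,0,0,0,0,0,0,0,0,0,0,0,0,0,0,0,0,0])

```text
time: 6.3
ee_pos: [0.6428, -0.0023, 0.1255]
tcp_rot: [179.9, 0.1, 123.6]
wrist_force: [1.2, 0.2, -0.9]
opening: 0.0216
```

```bash
python3 - <<'E'
from h import *
o=[]
c=fix(snap('wrist','w5.png')); o=bot.get_obs(); print(o['time'],o['ee_pos'],o['tcp_rot'],o['wrist_force'])
cv2.imwrite('pics/w5z.png',cv2.resize(c['img'][120:320,220:420,::-1],(600,600),interpolation=cv2.INTER_CUBIC))
E
```

```text
6.35 [ 0.64264801 -0.00240541  0.12503447] [1.79912063e+02 5.89547596e-02 1.23557748e+02] [ 0.54842793  1.14061016 -1.68787958]
```

View pics/w5z.png

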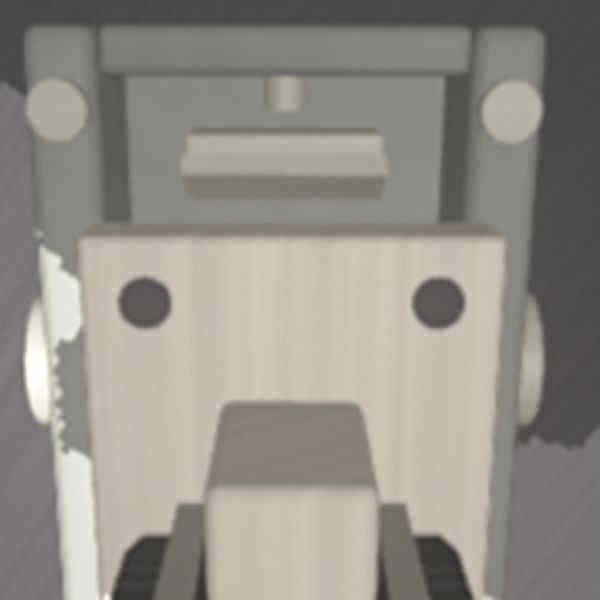

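```bash
python3 - <<'E'
from h import *
w=load('w5'); z=lambda p:np.array(p)/3+[220,120]
u=z([[27,28],[545,29]]); a=.0471;b=.0783
p,f=fitp([(w,[[-a,b,.076],[a,b,.076]],u)],[.64,0,.585]); print('seat',p[:2],np.degrees(p[2]),f)
# catch bar top edge at y=.052,z=.072 width 40
p,f=fitp([(w,[[-.02,.052,.072],[.02,.052,.072]],z([[188,131],[383,131]]))],[.64,0,.585]); print('seat/catch',p[:2],np.degrees(p[2]),f)
uC=z([[80,238],[505,238],[208,488],[377,488]])
mC=np.array([[-.032,.05,.014],[.032,.05,.014],[-.011,.025,.048],[.011,.025,.048]])
def f(p): return (proj(w,mC@R.from_euler('z',p[2]).as_matrix().T+[p[0],p[1],p[3]])-uC).ravel()
s=least_squares(f,[.64,0,.588,.105]); print('cover',np.round(s.x,4),np.degrees(s.x[2]),np.round(s.fun,1))
E
```

```text
seat [ 0.64165178 -0.00179927] 33.45171406734483 [-0.53869257  0.03494405  0.54004795  0.03548233]
seat/catch [0.63727939 0.00477098] 33.54894085052656 [-2.57112837  0.02996162  2.5847081   0.02755102]
cover [ 0.6439 -0.0033  0.5842  0.1036] 33.47244354590858 [-0.2  0.5 -0.   0.6 -1.  -0.5  1.2 -0.4]
```

Emit:
apply_moves(targets=[-0.06,0.03,-0.4,0,0,0,0,-0.06,0.03,-0.8,0,0,0,0,-0.06,0.03,-1.1,0,0,0,0,-0.06,0.03,-1.1,0,0,0,0,-0.06,0.03,-1.1,0,0,0,0])

```text
time: 6.85
ee_pos: [0.6399, -0.0014, 0.0903]
tcp_rot: [-180.0, -0.0, 123.6]
wrist_force: [0.8, 0.0, -2.2]
opening: 0.0217
```

Emit:
apply_moves(targets=[0,0,-0.08,0,0,0,0,0,0,-0.08,0,0,0,0])

```text
time: 7.05
ee_pos: [0.6402, -0.0013, 0.0883]
tcp_rot: [180.0, -0.0, 123.6]
wrist_force: [-1.2, -0.1, -2.4]
opening: 0.0213
```

Emit:
apply_moves(targets=[0,0,-0.05,0,0,0,0,0,0,-0.05,0,0,0,0])

```text
time: 7.25
ee_pos: [0.6405, -0.0015, 0.0871]
tcp_rot: [180.0, 0.0, 123.6]
wrist_force: [1.0, -1.1, -1.1]
opening: 0.0218
```

Emit:
apply_moves(targets=[0,0,-0.04,0,0,0,0,0,0,-0.04,0,0,0,0])

```text
time: 7.45
ee_pos: [0.6407, -0.0016, 0.0862]
tcp_rot: [179.9, 0.1, 123.6]
wrist_force: [2.0, -2.2, 1.6]
opening: 0.0213
```

Emit:
apply_moves(targets=[0,0,-0.04,0,0,0,0,0,0,-0.04,0,0,0,0])

```text
time: 7.65
ee_pos: [0.6406, -0.0015, 0.0848]
tcp_rot: [179.9, 0.0, 123.6]
wrist_force: [2.7, -2.4, 5.2]
opening: 0.0218
```

```bash
python3 - <<'E'
from h import *
c=fix(snap('wrist','w6.png')); o=bot.get_obs(); print(o['time'],o['ee_pos'],o['tcp_rot'],o['wrist_force'])
cv2.imwrite('pics/w6z.png',cv2.resize(c['img'][120:320,220:420,::-1],(600,600),interpolation=cv2.INTER_CUBIC))
E
```

```text
7.7 [ 0.64060733 -0.00145967  0.08483155] [1.79952621e+02 3.79657134e-02 1.23563297e+02] [ 4.29741975 -2.93029399  4.36653033]
```

View pics/w6z.png

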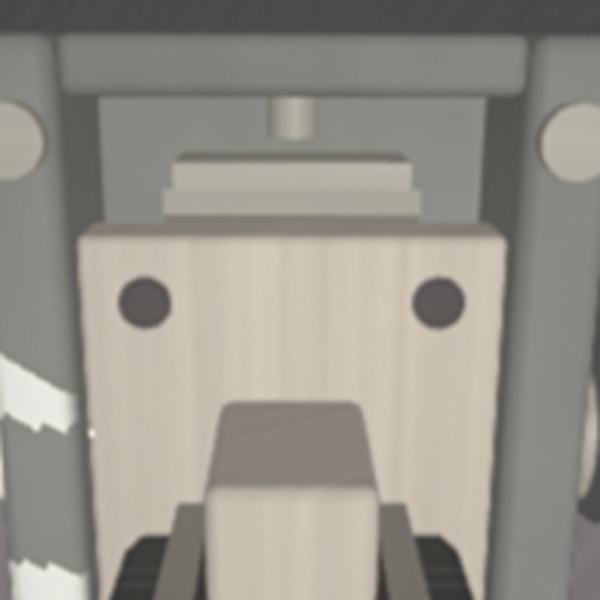

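Emit:
apply_moves(targets=[0.03,-0.045,0.03,0,0,0,0,0.03,-0.045,0.0,0,0,0,0,0.03,-0.045,0.0,0,0,0,0])

```text
time: 8.0
ee_pos: [0.6409, -0.0027, 0.0841]
tcp_rot: [-180.0, -0.0, 123.6]
wrist_force: [0.8, -0.6, 1.3]
opening: 0.0213
```

Emit:
apply_moves(targets=[0,0,-0.03,0,0,0,0,0,0,-0.03,0,0,0,0])

```text
time: 8.2
ee_pos: [0.6411, -0.0028, 0.0835]
tcp_rot: [-180.0, 0.0, 123.6]
wrist_force: [0.5, -2.5, 1.9]
opening: 0.0216
```

Emit:
apply_moves(targets=[0,0,0,0,0,0,0.6,0,0,0,0,0,0,0.6,0,0,0,0,0,0,0.6,0,0,0,0,0,0,0.6,0,0,0.3,0,0,0,0.6])

```text
time: 8.7
ee_pos: [0.6404, -0.0026, 0.0914]
tcp_rot: [-179.9, -0.1, 123.6]
wrist_force: [0.3, 0.3, 0.4]
opening: 0.0515
```

Emit:
apply_moves(targets=[0,0,1,0,0,0,0.6,0,0,2,0,0,0,0.8,0,0,3.5,0,0,0,1,0,0,3.5,0,0,0,1])

```text
time: 9.1
ee_pos: [0.6429, -0.0027, 0.2052]
tcp_rot: [179.5, 0.3, 123.6]
wrist_force: [0.8, -0.4, 0.6]
opening: 0.0852
```

```bash
python3 - <<'E'
from h import *
c=fix(snap('wrist','w7.png')); o=bot.get_obs(); print(o['time'],o['ee_pos'],o['tcp_rot'],o['wrist_force'])
cv2.imwrite('pics/w7z.png',cv2.resize(c['img'][120:360,220:420,::-1],(500,600),interpolation=cv2.INTER_CUBIC))
c=snap('side','s7.png')
cv2.imwrite('pics/s7z.png',cv2.resize(c['img'][180:290,260:400,::-1],(760,600),interpolation=cv2.INTER_CUBIC))
E
```

```text
9.15 [ 0.6424374  -0.00266637  0.20190033] [179.69386131   0.20219786 123.57538621] [-1.01187466 -0.43192784 -0.47003704]
```

View pics/w7.png

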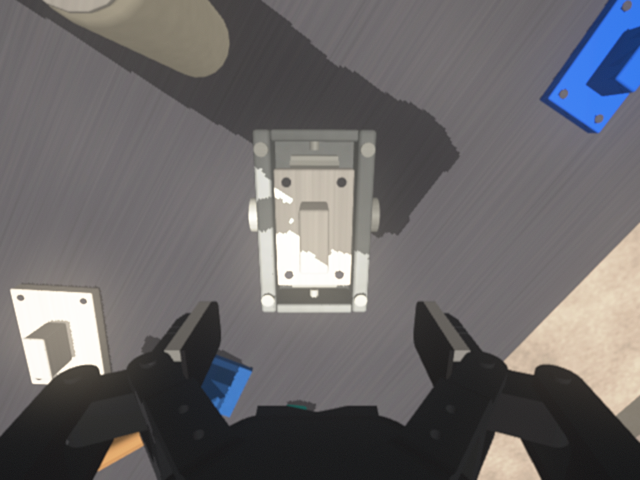

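View pics/s7z.png

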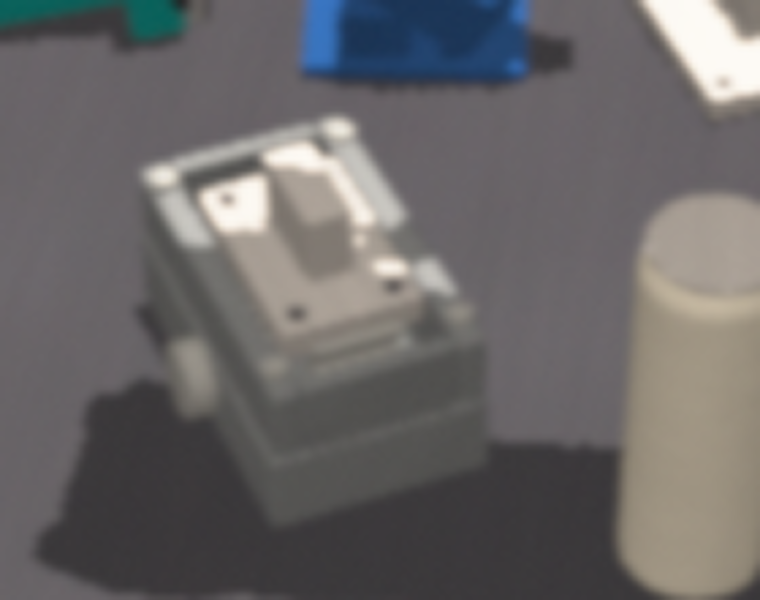

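View pics/w7z.png

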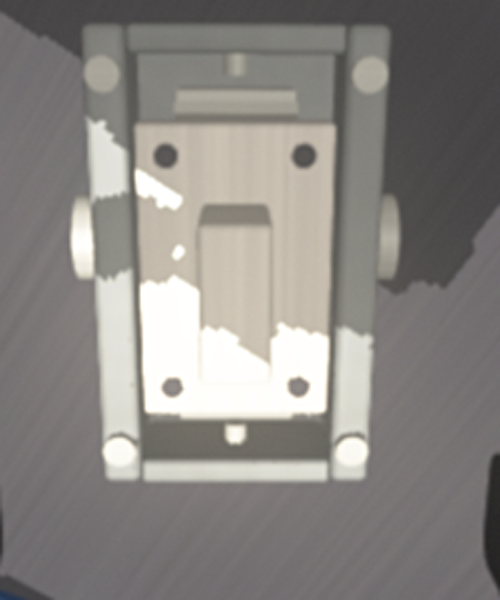

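```bash
python3 - <<'E'
from h import *
w=load('w7'); z=lambda p:np.array(p)/2.5+[220,120]
def q(a,b,h): return [[-a,b,h],[a,b,h],[a,-b,h],[-a,-b,h]]
o=[(w,q(.0471,.0783,.076),z([[83,25],[389,26],[366,480],[107,480]]))]
p,f=fitp(o,[.64,0,.585]); print('seat',p[:2],np.degrees(p[2]),np.round(f,1))
for h in(.076,.080,.084):
  p,f=fitp([(w,q(.032,.05,h),z([[134,122],[336,124],[327,418],[144,412]]))],[.64,0,.585]); print('cover',h,p[:2],np.degrees(p[2]),np.round(f,1))
# rest/pusher
E
```

```text
seat [ 0.64158346 -0.0019912 ] 33.47676146093263 [-0.1  0.4  0.2  0.2 -0.2 -0.6  0.  -0.3]
cover 0.076 [ 0.64199012 -0.00333805] 33.33920287047212 [ 0.3  0.8 -0.   0.3 -0.7 -2.6  0.3 -0.3]
cover 0.08 [ 0.64161042 -0.00267617] 33.2283779020514 [-0.1  0.3  0.8 -0.1 -0.3 -1.4 -0.3  0.8]
cover 0.084 [ 0.64129664 -0.00205924] 33.16393425023463 [-0.6 -0.2  1.6 -0.4  0.2 -0.1 -0.8  2.1]
```

Emit:
apply_moves(targets=[-0.4,-1.5,2,0,0,1.4,1,-0.7,-3.0,3.2,0,0,2.8,1,-1.0,-4.5,3.2,0,0,4.2,1,-1.2,-5.5,3.2,0,0,5.6,1,-1.4,-6.5,3.2,0,0,7.0,1])

```text
time: 9.7
ee_pos: [0.5984, -0.2, 0.2936]
tcp_rot: [-180.0, 0.0, 165.8]
wrist_force: [1.0, -0.6, 0.0]
opening: 0.0854
```

Emit:
apply_moves(targets=[0,-1.5,0,0,0,1.4,1,0,-1.7,0,0,0,2.8,1,0,-1.7,0,0,0,3.85,1,0,-1.7,0,0,0,3.85,1,0,-1.7,0,0,0,3.85,1])

```text
time: 10.2
ee_pos: [0.599, -0.2485, 0.2927]
tcp_rot: [180.0, -0.1, -171.6]
wrist_force: [0.9, 0.1, -0.0]
opening: 0.0853
```

Emit:
apply_moves(targets=[0,0,0,0,0,0,1,0,0,0,0,0,0,1])

```text
time: 10.4
ee_pos: [0.5992, -0.2483, 0.2935]
tcp_rot: [180.0, -0.0, -171.5]
wrist_force: [0.0, 0.8, 0.4]
opening: 0.0853
```

```bash
python3 - <<'E'
from h import *
c=fix(snap('wrist','w8.png')); o=bot.get_obs(); print(o['time'],o['ee_pos'],o['tcp_rot'],o['q'])
E
```

```text
10.45 [ 0.59921223 -0.24830197  0.29355766] [-1.79998493e+02  2.61711846e-03 -1.71435771e+02] [-2.25081985e+01  2.21568597e+01  3.76977307e+01  1.05537852e+02
  5.98222212e-05 -3.10724279e+01]
```

View pics/w8.png

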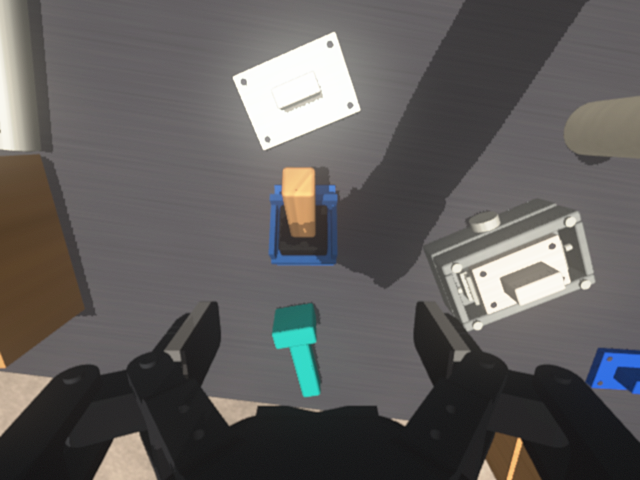

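```bash
python3 - <<'E'
import cv2
t=cv2.imread('pics/w8.png')
cv2.imwrite('pics/w8z.png',cv2.resize(t[155:275,255:355],(500,600),interpolation=cv2.INTER_CUBIC))
E
```

```text
(no output)
```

View pics/w8z.png

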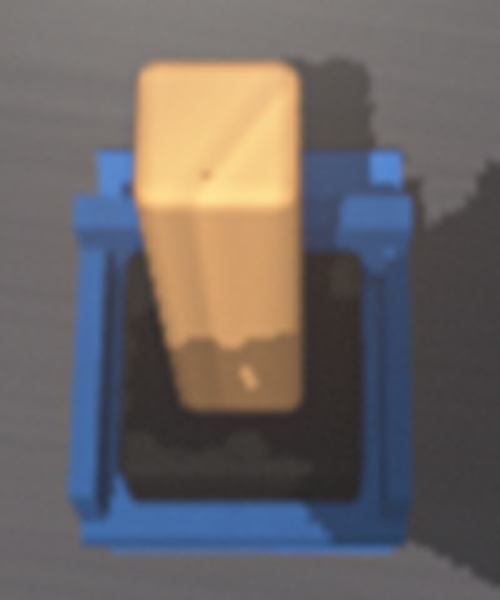

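```bash
cat > pf.py <<'E'
from h import *
z=lambda p:np.array(p)/5+[255,155]
def model():
    a=.0135;b=.0275
    top=[[-a,-a,.14],[-a,a,.14],[a,a,.14],[a,-a,.14]]
    foot=[[b,b,.028],[b,-b,.028]]
    return np.array(top+[[.014,-.0135,.028],[.014,.0135,.028]]+foot+[[-b,-b,.028],[-b,b,.028]])
E
python3 - <<'E'
from pf import *
w=load('w8'); u=z([[137,63],[299,63],[299,207],[137,207],[185,410],[303,410],[360,497],[120,497],[125,255],[362,258]])
m=model()
def f(p,free):
    tilt=p[3] if free>0 else np.radians(35); zz=p[4] if free>1 else .042
    M=R.from_euler('z',p[2]).as_matrix()@R.from_euler('y',-tilt).as_matrix()
    return (proj(w,m@M.T+[p[0],p[1],zz])-u).ravel()
for k in(0,1,2):
    s=least_squares(f,[.64,-.26,.15,.61,.042],args=(k,)); print(np.round(s.x,4),np.degrees(s.x[2:4]),np.round(s.fun.reshape(-1,2),1).tolist())
E
```

```text
[ 0.6413 -0.2575  0.1487  0.61    0.042 ] [ 8.51835701 34.9504255 ] [[0.4, 0.1], [0.1, 0.1], [0.1, 0.6], [-0.6, 0.6], [-0.5, 2.6], [-0.3, 2.7], [0.8, -3.3], [-0.2, -3.3], [0.4, -0.1], [-0.1, -0.6]]
[ 0.6419 -0.2575  0.1489  0.6173  0.042 ] [ 8.52932889 35.37105013] [[0.4, -0.2], [0.1, -0.2], [0.1, 0.2], [-0.6, 0.2], [-0.5, 2.9], [-0.3, 2.9], [0.8, -3.0], [-0.2, -3.0], [0.4, 0.3], [-0.1, -0.3]]
[ 0.6414 -0.2575  0.1486  0.6155  0.0435] [ 8.51509361 35.26419328] [[0.3, -0.3], [0.2, -0.3], [0.2, 0.3], [-0.7, 0.3], [-0.5, 3.0], [-0.2, 3.0], [0.9, -2.9], [-0.3, -2.9], [0.3, 0.2], [-0.0, -0.4]]
```

Emit:
apply_moves(targets=[-1.0,-0.2,0,0.2,-1.3,0,1,-1.9,-0.5,-0.5,0.4,-2.6,0,1,-1.9,-0.8,-1.0,0.6,-3.9,0,1,-1.9,-0.8,-2.0,0.75,-5.1,0,1,-1.92,-0.81,-3.0,0.86,-5.77,0,1])

```text
time: 10.95
ee_pos: [0.5424, -0.2736, 0.2113]
tcp_rot: [-179.9, 31.8, -171.5]
wrist_force: [0.8, -1.5, 0.3]
opening: 0.0858
```

```bash
cat > tgt.py <<'E'
from h import *
O=np.array([.6413,-.2575,.042]);YAW=8.5
M=R.from_euler('z',YAW,degrees=True).as_matrix()@R.from_euler('y',-35,degrees=True).as_matrix()
ax=M[:,2]
Rt=M@np.diag([-1,1,-1])  # tool: z=-ax, x=-localx, y=localy
def rel(o,P,Rg):
    Rc=R.from_euler('xyz',o['tcp_rot'],degrees=True)
    d=(np.array(P)-o['ee_pos'])/.03; v=(R.from_matrix(Rg)*Rc.inv()).as_rotvec(degrees=True)/6
    return d.round(3),v.round(3)
E
python3 - <<'E'
from tgt import *
o=bot.get_obs(); print(o['time'],o['ee_pos'],o['tcp_rot'],o['q'])
for a in(.176,.11,.086): print(a,O+a*ax,rel(o,O+a*ax,Rt))
E
```

```text
10.95 [ 0.54238071 -0.27356458  0.21129052] [-179.87534806   31.83599119 -171.45451123] [-36.87667247 -11.76189099 -14.16318058  63.96369402  21.97497879
 -40.73414503]
0.176 [ 0.54145939 -0.27242128  0.18617076] (array([-0.031,  0.038, -0.837]), array([ 0.095, -0.519,  0.004]))
0.11 [ 0.57889962 -0.2668258   0.13210672] (array([ 1.217,  0.225, -2.639]), array([ 0.095, -0.519,  0.004]))
0.086 [ 0.59251425 -0.26479108  0.11244708] (array([ 1.671,  0.292, -3.295]), array([ 0.095, -0.519,  0.004]))
```

Emit:
apply_moves(targets=[-0.03,0.04,-0.84,0.09,-0.52,0,1,-0.03,0.04,-0.84,0.09,-0.52,0,1,-0.03,0.04,-0.84,0.09,-0.52,0,1])

```text
time: 11.25
ee_pos: [0.5416, -0.2722, 0.1863]
tcp_rot: [179.9, 34.6, -171.6]
wrist_force: [1.0, -0.6, 2.0]
opening: 0.0854
```

```bash
python3 - <<'E'
from tgt import *
c=fix(snap('wrist','w9.png'))
o=bot.get_obs(); print(o['time'],o['ee_pos'],o['tcp_rot'],o['q'])
for a in(.176,.11,.086): print(a,O+a*ax,rel(o,O+a*ax,Rt))
im=np.ascontiguousarray(c['img'][:,:,::-1]); a=.014
for h in(.028,.14):
    P=np.array([[-a,-a,h],[-a,a,h],[a,a,h],[a,-a,h]])@M.T+O
    cv2.polylines(im,[np.round(proj(c,P)).astype(int)],True,(0,0,255),1)
cv2.imwrite('pics/w9o.png',im)
E
```

```text
11.3 [ 0.54270121 -0.27261813  0.18801385] [-179.98264694   34.65114948 -171.4604671 ] [-37.79477781 -13.49270152 -19.21685651  58.75203647  24.27329372
 -40.75178679]
0.176 [ 0.54145939 -0.27242128  0.18617076] (array([-0.041,  0.007, -0.061]), array([ 0.011, -0.057, -0.005]))
0.11 [ 0.57889962 -0.2668258   0.13210672] (array([ 1.207,  0.193, -1.864]), array([ 0.011, -0.057, -0.005]))
0.086 [ 0.59251425 -0.26479108  0.11244708] (array([ 1.66 ,  0.261, -2.519]), array([ 0.011, -0.057, -0.005]))
```

View pics/w9o.png

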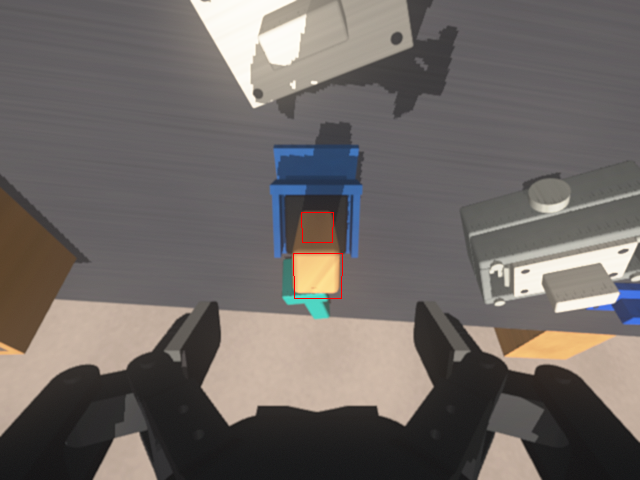

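Emit:
apply_moves(targets=[0.6,0.1,-0.9,0,-0.05,0,1,1.2,0.19,-1.86,0,-0.05,0,1,1.66,0.26,-2.5,0,-0.05,0,1,1.66,0.26,-2.5,0,-0.05,0,1,1.66,0.26,-2.5,0,-0.05,0,1])

```text
time: 11.8
ee_pos: [0.5928, -0.2645, 0.1122]
tcp_rot: [180.0, 34.9, -171.4]
wrist_force: [-0.0, 0.5, -0.2]
opening: 0.0855
```

```bash
python3 - <<'E'
from tgt import *
c=fix(snap('wrist','w10.png'))
o=bot.get_obs(); print(o['time'],o['ee_pos'],o['tcp_rot'],o['wrist_force'])
print(rel(o,O+.086*ax,Rt))
E
```

```text
11.85 [ 0.59265731 -0.26483137  0.11280352] [-179.96198056   34.97873126 -171.41581465] [-0.17201945 -0.15291256  0.45584132]
(array([-0.005,  0.001, -0.012]), array([ 0.006, -0.003, -0.01 ]))
```

View pics/w10.png

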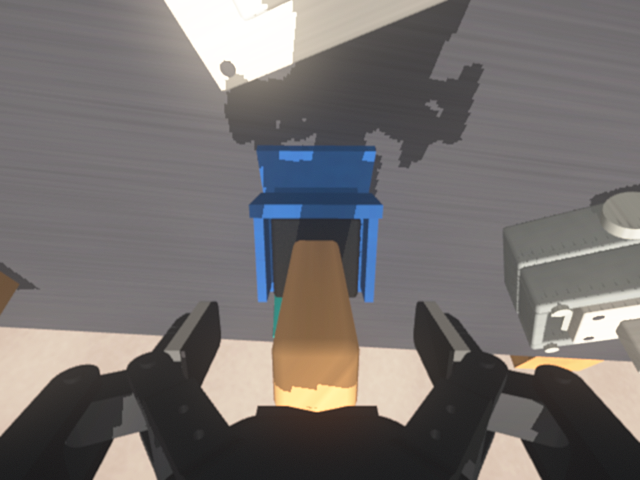

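Centred on the handle. Close at a firm grip.

Emit:
apply_moves(targets=[0,0,0,0,0,0,0.1,0,0,0,0,0,0,0.1,0,0,0,0,0,0,0.1,0,0,0,0,0,0,0.1,0,0,0,0,0,0,0.1], newtons=80)

```text
time: 12.35
ee_pos: [0.5911, -0.2645, 0.1104]
tcp_rot: [179.9, 34.9, -171.5]
wrist_force: [-5.5, -0.3, 4.0]
opening: 0.0275
```

Emit:
apply_moves(targets=[0,0,0,0,0,0,0.1,0,0,0,0,0,0,0.1,0,0,0,0,0,0,0.1])

```text
time: 12.65
ee_pos: [0.5911, -0.2645, 0.1104]
tcp_rot: [179.9, 34.9, -171.6]
wrist_force: [-5.5, -0.4, 5.2]
opening: 0.0266
```

Emit:
apply_moves(targets=[-0.3,-0.04,0.42,0,0,0,0.1,-0.57,-0.08,0.82,0,0,0,0.1,-1.13,-0.17,1.64,0,0,0,0.1,-1.7,-0.25,2.46,0,0,0,0.1,-1.7,-0.25,3.2,0,0,0,0.1])

```text
time: 13.15
ee_pos: [0.5386, -0.2718, 0.2062]
tcp_rot: [179.8, 34.8, -171.6]
wrist_force: [0.9, -0.2, -2.8]
opening: 0.0271
```

```bash
python3 - <<'E'
from tgt import *
c=fix(snap('wrist','w11.png'))
o=bot.get_obs(); print(o['time'],o['ee_pos'],o['tcp_rot'],o['wrist_force'],o['torque'],o['opening'])
c=snap('side','s11.png'); cv2.imwrite('pics/s11z.png',cv2.resize(c['img'][60:260,260:440,::-1],(540,600),interpolation=cv2.INTER_CUBIC))
E
```

```text
13.2 [ 0.54048928 -0.27262792  0.21107857] [-179.86022482   35.07444054 -171.44387521] [-0.01753818 -0.77841311  1.21642586] [-0.13068974  0.62291158 -0.00396674] 0.02713300971536002
```

View pics/w11.png

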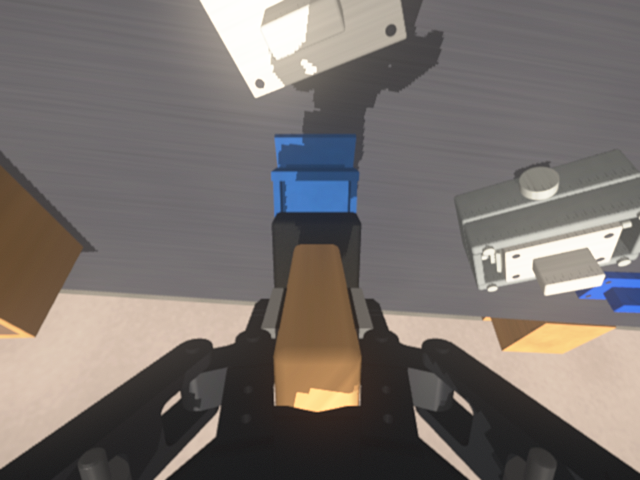

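View pics/s11z.png

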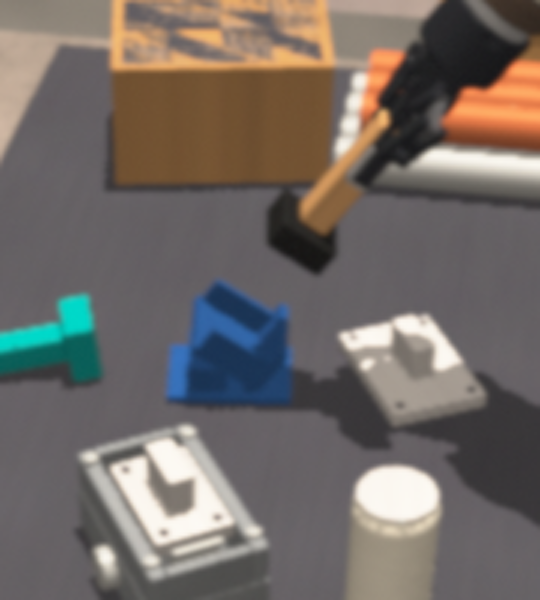

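Emit:
apply_moves(targets=[0,0.3,1.3,-0.2,1.3,0,0.1,0.5,1.5,1.4,-0.4,2.6,0,0.1,1.0,3.0,1.5,-0.6,3.9,0,0.1,1.5,4.2,1.5,-0.75,5.1,0,0.1,2.0,5.5,1.5,-0.86,5.77,0,0.1])

```text
time: 13.75
ee_pos: [0.6016, -0.1047, 0.2487]
tcp_rot: [179.9, -0.5, -171.5]
wrist_force: [1.2, -0.2, -4.1]
opening: 0.027
```

```bash
python3 - <<'E'
from tgt import *
o=bot.get_obs(); print(o['time'],o['ee_pos'],o['tcp_rot'],o['q'])
Ru=R.from_euler('z',8.5,degrees=True).as_matrix()@np.diag([-1,1,-1])
print(rel(o,[.6416,-.0021,.25],Ru))
E
```

```text
13.75 [ 0.60155929 -0.10468421  0.24869434] [ 179.9330156    -0.4827692  -171.47216017] [-9.83053834e+00  1.46483605e+01  2.30521136e+01  9.88830496e+01
 -8.84757319e-02 -1.83577259e+01]
(array([1.335, 3.419, 0.044]), array([ 0.001, -0.081, -0.005]))
```

Emit:
apply_moves(targets=[0.4,1.2,0,0,0,0,0.1,0.9,2.4,0,0,0,0,0.1,1.3,3.42,0,0,0,0,0.1,1.3,3.42,0,0,0,0,0.1,1.3,3.42,0,0,0,0,0.1])

```text
time: 14.25
ee_pos: [0.6395, -0.0031, 0.2486]
tcp_rot: [179.9, -0.3, -171.4]
wrist_force: [-0.9, -1.1, -3.1]
opening: 0.0274
```

```bash
python3 - <<'E'
from tgt import *
c=fix(snap('wrist','w12.png'))
o=bot.get_obs(); print(o['time'],o['ee_pos'],o['tcp_rot'],o['wrist_force'])
Ru=R.from_euler('z',8.5,degrees=True).as_matrix()@np.diag([-1,1,-1])
print(rel(o,[.6416,-.0021,.205],Ru))
c=snap('side','s12.png'); cv2.imwrite('pics/s12z.png',cv2.resize(c['img'][60:280,240:420,::-1],(490,600),interpolation=cv2.INTER_CUBIC))
E
```

```text
14.3 [ 0.6392635  -0.0040091   0.24918493] [ 179.89716015   -0.24947743 -171.4979298 ] [-0.00899847 -0.43154529 -3.55861538]
(array([ 0.078,  0.064, -1.473]), array([-0.011, -0.044, -0.   ]))
```

View pics/s12z.png

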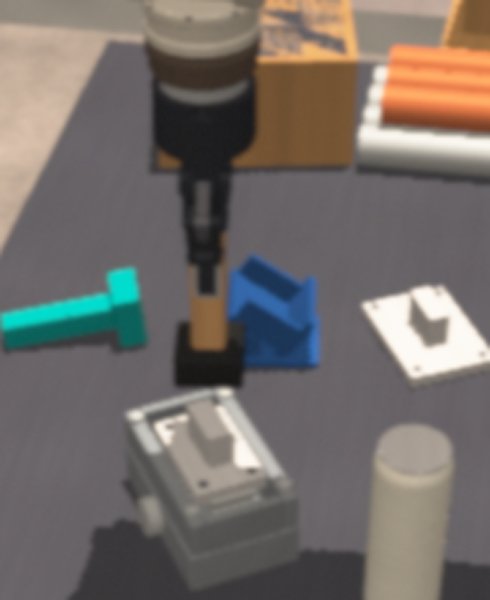

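View pics/w12.png

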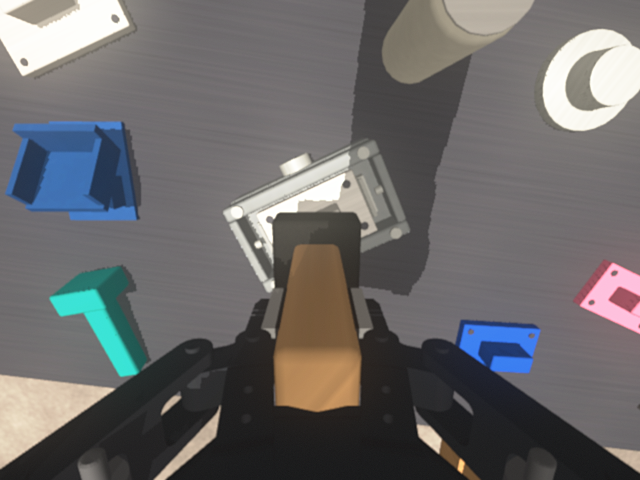

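Emit:
apply_moves(targets=[0.08,0.06,-0.8,0,0,0,0.1,0.08,0.06,-1.4,0,0,0,0.1,0.08,0.06,-1.47,0,0,0,0.1,0.08,0.06,-1.47,0,0,0,0.1])

```text
time: 14.75
ee_pos: [0.6412, -0.0032, 0.2068]
tcp_rot: [179.9, -0.2, -171.6]
wrist_force: [0.8, 0.1, -2.2]
opening: 0.0271
```

Emit:
apply_moves(targets=[0,0,-0.08,0,0,0,0.1,0,0,-0.08,0,0,0,0.1])

```text
time: 14.95
ee_pos: [0.642, -0.0026, 0.2053]
tcp_rot: [179.9, -0.1, -171.6]
wrist_force: [-0.8, -0.5, -2.4]
opening: 0.0274
```

Emit:
apply_moves(targets=[0,0,-0.08,0,0,0,0.1,0,0,-0.08,0,0,0,0.1])

```text
time: 15.15
ee_pos: [0.6418, -0.0024, 0.202]
tcp_rot: [179.9, -0.1, -171.5]
wrist_force: [0.1, -0.1, -2.8]
opening: 0.0274
```

Emit:
apply_moves(targets=[0,0,-0.06,0,0,0,0.1,0,0,-0.12,0,0,0,0.1])

```text
time: 15.35
ee_pos: [0.6417, -0.0023, 0.1983]
tcp_rot: [179.9, -0.1, -171.5]
wrist_force: [0.5, -1.4, -1.9]
opening: 0.0271
```

Emit:
apply_moves(targets=[0,0,-0.06,0,0,0,0.1,0,0,-0.12,0,0,0,0.1])

```text
time: 15.55
ee_pos: [0.642, -0.0024, 0.1962]
tcp_rot: [179.9, 0.0, -171.5]
wrist_force: [-0.9, 0.0, 8.5]
opening: 0.0274
```

Emit:
apply_moves(targets=[0,0,-0.06,0,0,0,0.1,0,0,-0.12,0,0,0,0.1])

```text
time: 15.75
ee_pos: [0.6423, -0.0024, 0.1933]
tcp_rot: [179.9, 0.1, -171.5]
wrist_force: [-0.9, 0.7, 9.6]
opening: 0.0274
```

Emit:
apply_moves(targets=[0,0,-0.08,0,0,0,0.1,0,0,-0.16,0,0,0,0.1,0,0,-0.24,0,0,0,0.1,0,0,-0.32,0,0,0,0.1])

```text
time: 16.15
ee_pos: [0.6419, -0.0022, 0.1819]
tcp_rot: [179.9, -0.1, -171.5]
wrist_force: [1.8, 1.5, -0.3]
opening: 0.0271
```

Emit:
apply_moves(targets=[0,0,-0.06,0,0,0,0.1,0,0,-0.12,0,0,0,0.1,0,0,-0.18,0,0,0,0.1])

```text
time: 16.45
ee_pos: [0.6417, -0.0024, 0.176]
tcp_rot: [179.9, -0.1, -171.5]
wrist_force: [-0.5, 0.1, 1.2]
opening: 0.0271
```

Emit:
apply_moves(targets=[0,0,-0.06,0,0,0,0.1,0,0,-0.12,0,0,0,0.1])

```text
time: 16.65
ee_pos: [0.6415, -0.0024, 0.1722]
tcp_rot: [179.9, -0.2, -171.5]
wrist_force: [0.3, -0.2, -2.5]
opening: 0.0277
```

Emit:
apply_moves(targets=[0,0,-0.06,0,0,0,0.1,0,0,-0.1,0,0,0,0.1])

```text
time: 16.85
ee_pos: [0.6418, -0.0025, 0.1718]
tcp_rot: [179.9, 0.0, -171.5]
wrist_force: [-4.1, -1.4, 20.4]
opening: 0.0273
```

Emit:
apply_moves(targets=[0,0,-0.04,0,0,0,0.1,0,0,-0.06,0,0,0,0.1])

```text
time: 17.05
ee_pos: [0.6418, -0.0024, 0.1718]
tcp_rot: [179.9, 0.1, -171.5]
wrist_force: [-7.7, -0.2, 26.3]
opening: 0.027
```

Emit:
apply_moves(targets=[0,0,0.5,0,0,0,0.1,0,0,1.5,0,0,0,0.1,0,0,2.5,0,0,0,0.1,-0.5,-1.2,2.7,0,0,0,0.1,-1.3,-3.5,2.7,0,0,0,0.1])

```text
time: 17.55
ee_pos: [0.6106, -0.0849, 0.2496]
tcp_rot: [179.9, -0.1, -171.3]
wrist_force: [0.9, -0.5, -3.1]
opening: 0.0271
```

```bash
python3 - <<'E'
from tgt import *
c=fix(snap('wrist','w13.png'))
o=bot.get_obs(); print(o['time'],o['ee_pos'],o['tcp_rot'],o['wrist_force'],o['torque'])
c=snap('side','s13.png'); cv2.imwrite('pics/s13z.png',cv2.resize(c['img'][180:290,260:400,::-1],(760,600),interpolation=cv2.INTER_CUBIC))
E
```

```text
17.6 [ 0.60782975 -0.09249516  0.24927213] [-179.9058391    -0.20671475 -171.66004016] [ 1.52422528 -5.49621774 -2.8058099 ] [-0.44624731 -0.03729877  0.05640943]
```

View pics/s13z.png

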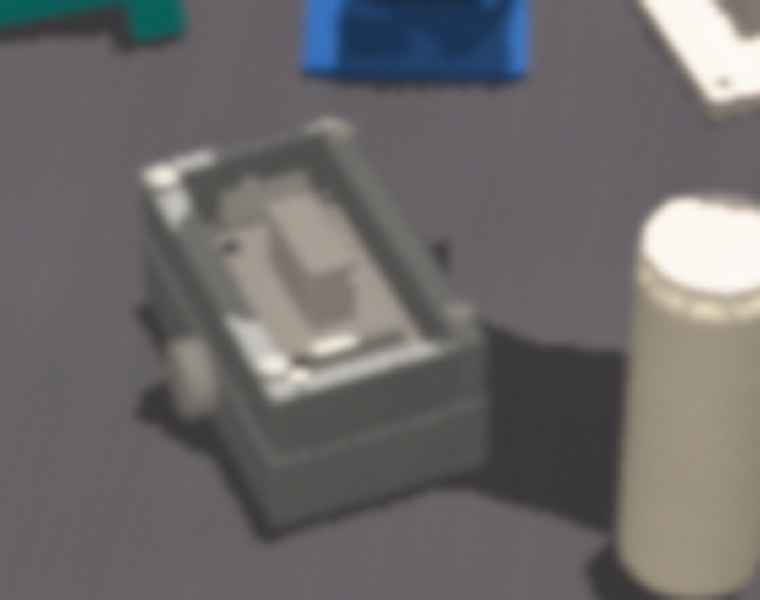

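View pics/w13.png

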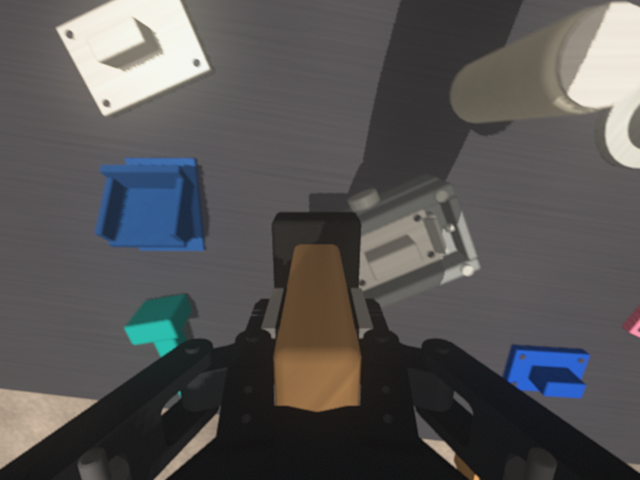

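```bash
python3 - <<'E'
from tgt import *
o=bot.get_obs()
print(rel(o,[.54,-.2722,.24],Rt),rel(o,[.54,-.2722,.24],R.from_euler('xyz',o['tcp_rot'],degrees=True).as_matrix()))
E
```

```text
(array([-2.289, -6.071, -0.297]), array([ 0.852, -5.802,  0.044])) (array([-2.289, -6.071, -0.297]), array([-0., -0., -0.]))
```

Emit:
apply_moves(targets=[-0.5,-1.5,0.3,0.2,-1.3,0,0.1,-1.0,-3.0,0.3,0.4,-2.6,0,0.1,-1.6,-4.5,0.3,0.6,-3.9,0,0.1,-2.28,-6.0,0.2,0.75,-5.2,0,0.1,-2.28,-6.07,0,0.85,-5.8,0.04,0.1])

```text
time: 18.15
ee_pos: [0.538, -0.2728, 0.248]
tcp_rot: [-179.8, 35.2, -171.6]
wrist_force: [0.5, 0.7, -3.0]
opening: 0.0272
```

Emit:
apply_moves(targets=[0,0,0,0,0,0,0.1,0,0,0,0,0,0,0.1])

```text
time: 18.35
ee_pos: [0.5414, -0.2675, 0.2484]
tcp_rot: [-180.0, 34.9, -171.3]
wrist_force: [0.5, -0.4, -3.2]
opening: 0.0274
```

```bash
python3 - <<'E'
from tgt import *
c=fix(snap('wrist','w14.png'))
o=bot.get_obs(); print(o['time'],o['ee_pos'],o['tcp_rot'],o['wrist_force'],o['torque'])
G=np.array([.5913,-.2645,.1108])
Rg=R.from_euler('xyz',[180,34.9,-171.5],degrees=True).as_matrix()
for a in(.09,.05,.02,.0): print(a,rel(o,G+a*ax,Rg))
E
```

```text
18.4 [ 0.54229354 -0.26703616  0.24906016] [-179.92910626   34.9533436  -171.19373076] [ 1.13234521 -0.48801891 -2.88725743] [-0.17022175  0.88126479 -0.05669999]
0.09 (array([-0.068, -0.17 , -2.151]), array([ 0.008,  0.01 , -0.044]))
0.05 (array([ 0.688, -0.057, -3.243]), array([ 0.008,  0.01 , -0.044]))
0.02 (array([ 1.255,  0.028, -4.063]), array([ 0.008,  0.01 , -0.044]))
0.0 (array([ 1.634,  0.085, -4.609]), array([ 0.008,  0.01 , -0.044]))
```

View pics/w14.png

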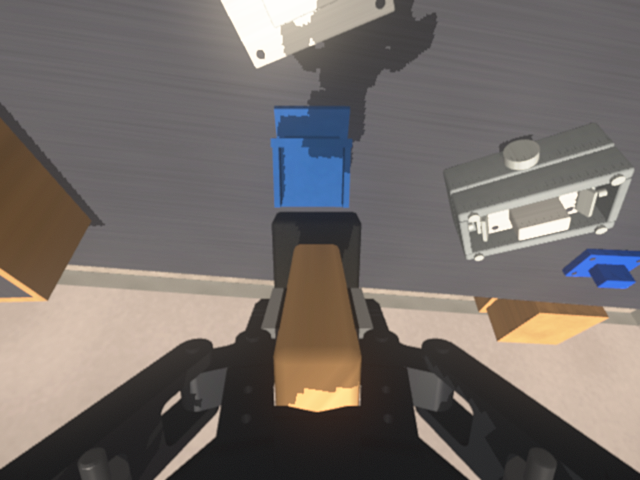

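Emit:
apply_moves(targets=[-0.07,-0.17,-1.2,0,0,-0.04,0.1,-0.07,-0.17,-2.15,0,0,-0.04,0.1,0.2,-0.13,-2.5,0,0,-0.04,0.1,0.69,-0.06,-3.2,0,0,-0.04,0.1,0.69,-0.06,-3.2,0,0,-0.04,0.1])

```text
time: 18.9
ee_pos: [0.5642, -0.2674, 0.1506]
tcp_rot: [179.9, 34.9, -171.4]
wrist_force: [-0.2, 0.4, -3.7]
opening: 0.0269
```

```bash
python3 - <<'E'
from tgt import *
c=fix(snap('wrist','w15.png'))
o=bot.get_obs(); print(o['time'],o['ee_pos'],o['tcp_rot'],o['wrist_force'])
G=np.array([.5913,-.2645,.1108])
Rg=R.from_euler('xyz',[180,34.9,-171.5],degrees=True).as_matrix()
for a in(.03,.01,.0): print(a,rel(o,G+a*ax,Rg))
E
```

```text
18.95 [ 0.56396015 -0.26784286  0.15221286] [ 179.98779779   34.94368425 -171.35286821] [-0.38959607 -0.07361945 -2.28511577]
0.03 (array([ 0.344,  0.027, -0.561]), array([-0.003,  0.007, -0.026]))
0.01 (array([ 0.722,  0.083, -1.107]), array([-0.003,  0.007, -0.026]))
0.0 (array([ 0.911,  0.111, -1.38 ]), array([-0.003,  0.007, -0.026]))
```

View pics/w15.png

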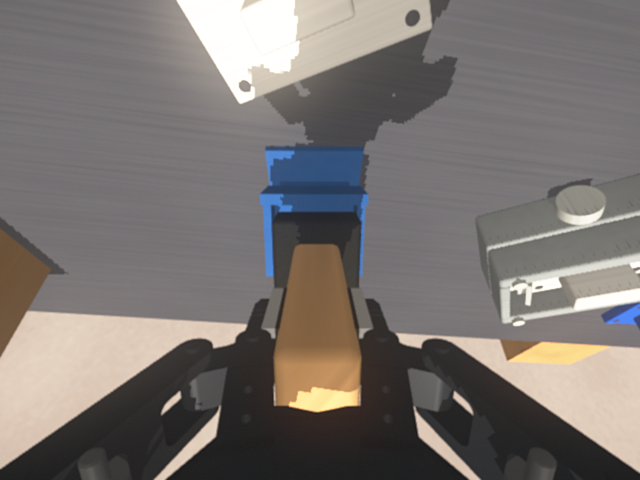

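Aligned between the cheeks. Lower in steps.

Emit:
apply_moves(targets=[0.2,0.02,-0.3,0,0,0,0.1,0.4,0.04,-0.6,0,0,0,0.1,0.6,0.07,-0.9,0,0,0,0.1,0.72,0.08,-1.1,0,0,0,0.1,0.72,0.08,-1.1,0,0,0,0.1])

```text
time: 19.45
ee_pos: [0.5844, -0.2667, 0.1188]
tcp_rot: [-180.0, 35.0, -171.5]
wrist_force: [-0.1, -0.1, -2.4]
opening: 0.0272
```

Emit:
apply_moves(targets=[0.06,0,-0.09,0,0,0,0.1,0.12,0.02,-0.18,0,0,0,0.1,0.12,0.02,-0.18,0,0,0,0.1])

```text
time: 19.75
ee_pos: [0.5877, -0.2665, 0.1141]
tcp_rot: [-179.9, 35.0, -171.5]
wrist_force: [0.1, -0.7, -2.8]
opening: 0.0271
```

Emit:
apply_moves(targets=[0.06,0.04,-0.06,0,0,0,0.1,0.1,0.06,-0.1,0,0,0,0.1,0.1,0.06,-0.1,0,0,0,0.1])

```text
time: 20.05
ee_pos: [0.5908, -0.2645, 0.1112]
tcp_rot: [-179.9, 35.0, -171.5]
wrist_force: [0.2, -0.5, -3.6]
opening: 0.0271
```

Emit:
apply_moves(targets=[0.02,0,-0.03,0,0,0,0.1,0.02,0,-0.03,0,0,0,0.1])

```text
time: 20.25
ee_pos: [0.5914, -0.2647, 0.1107]
tcp_rot: [-179.9, 35.1, -171.5]
wrist_force: [-1.6, -0.4, -1.4]
opening: 0.0275
```

Light contact; release.

Emit:
apply_moves(targets=[0,0,-0.02,0,0,0,0.5,0,0,-0.02,0,0,0,1,0,0,-0.02,0,0,0,1,0,0,-0.02,0,0,0,1,0,0,-0.02,0,0,0,1])

```text
time: 20.75
ee_pos: [0.5914, -0.2647, 0.1101]
tcp_rot: [-179.9, 35.1, -171.5]
wrist_force: [0.3, 0.9, -0.1]
opening: 0.0854
```

```bash
python3 - <<'E'
from tgt import *
c=fix(snap('wrist','w16.png'))
o=bot.get_obs(); print(o['time'],o['ee_pos'],o['tcp_rot'],o['wrist_force'],o['opening'])
E
```

```text
20.8 [ 0.59143831 -0.26470822  0.11004433] [-179.91076192   35.05578351 -171.46757236] [-0.04286282 -0.07877651  0.49616201] 0.0853216919886587
```

View pics/w16.png

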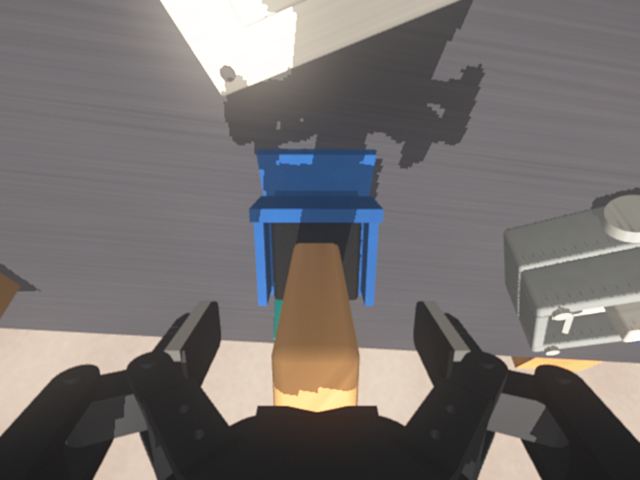

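Matches the pre-grasp view. Withdraw along the axis and then look from above.

Emit:
apply_moves(targets=[-0.5,-0.08,0.75,0,0,0,1,-1.1,-0.17,1.6,0,0,0,1,-1.7,-0.26,2.46,0,0,0,1,-1.7,-0.26,3.5,-0.1,1.2,0,1,-1.5,-0.2,4.5,-0.3,2.4,0,1])

```text
time: 21.3
ee_pos: [0.5438, -0.2713, 0.2448]
tcp_rot: [179.7, 20.7, -171.8]
wrist_force: [1.3, -1.2, 2.3]
opening: 0.0853
```

Emit:
apply_moves(targets=[0.5,0.5,1,-0.2,1.2,0,1,1,1,1.5,-0.4,2.4,0,1,1.5,1.5,1.5,-0.55,3.45,0,1,1.5,2.2,1.5,-0.55,3.45,0,1,1.5,2.2,1.5,-0.55,3.45,0,1])

```text
time: 21.8
ee_pos: [0.5935, -0.2023, 0.2856]
tcp_rot: [179.8, -0.2, -171.4]
wrist_force: [-0.4, -0.3, -0.3]
opening: 0.0854
```

```bash
python3 - <<'E'
from tgt import *
c=fix(snap('wrist','w17.png'))
o=bot.get_obs(); print(o['time'],o['ee_pos'],o['tcp_rot'],o['wrist_force'])
im=np.ascontiguousarray(c['img'][:,:,::-1]); a=.0135
for h in(.028,.14):
    P=np.array([[-a,-a,h],[-a,a,h],[a,a,h],[a,-a,h]])@M.T+O
    cv2.polylines(im,[np.round(proj(c,P)).astype(int)],True,(0,0,255),1)
Ms=R.from_euler('z',33.45,degrees=True).as_matrix()
for m in(rect(.064,.1,.054),rect(.022,.05,.088)):
    cv2.polylines(im,[np.round(proj(c,np.array(m)@Ms.T+[.6416,-.0021,0])).astype(int)],True,(0,0,255),1)
cv2.imwrite('pics/w17o.png',im)
c=snap('side','s17.png'); snap('top','t17.png'); cv2.imwrite('pics/s17z.png',cv2.resize(c['img'][120:290,260:440,::-1],(635,600),interpolation=cv2.INTER_CUBIC))
E
```

```text
21.85 [ 0.59245821 -0.20357595  0.28686558] [ 1.79879622e+02 -1.12563285e-01 -1.71469183e+02] [ 0.29650822 -0.31583946  0.43496164]
```

View pics/w17o.png

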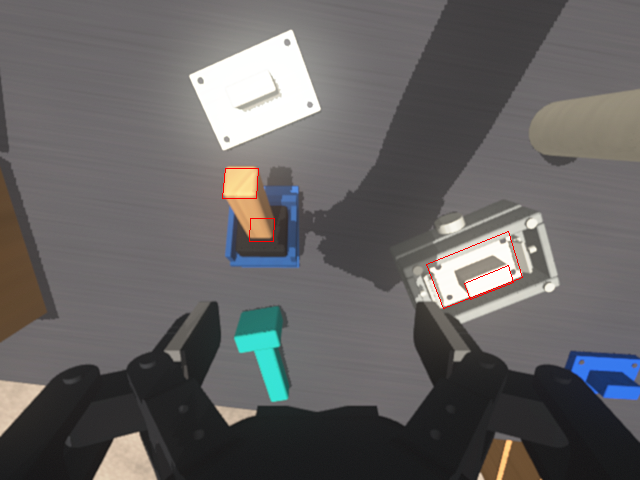

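View pics/s17z.png

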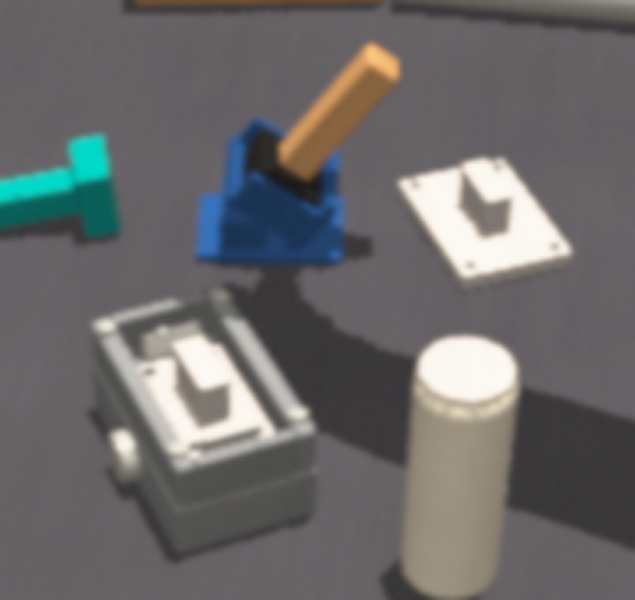

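View pics/t17.png

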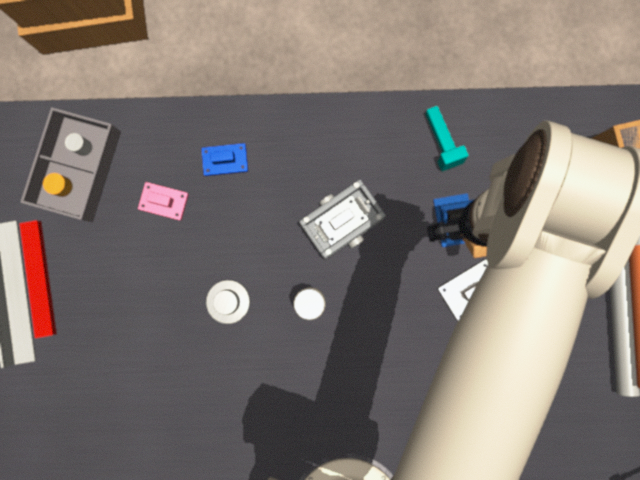

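```bash
python3 - <<'E'
import cv2
t=cv2.imread('pics/w17.png')
cv2.imwrite('pics/w17z.png',cv2.resize(t[190:330,385:565],(720,560),interpolation=cv2.INTER_CUBIC))
E
```

```text
(no output)
```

View pics/w17z.png

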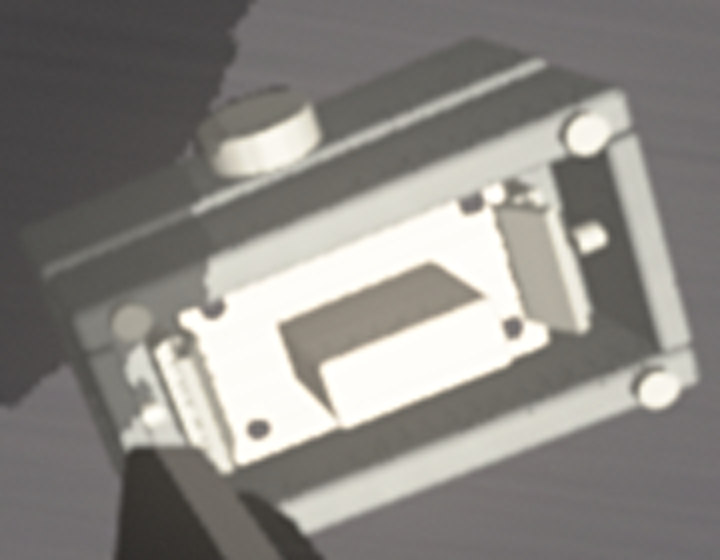

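Emit:
apply_moves(targets=[0,0,0,0,0,0,1,0,0,0,0,0,0,1])

```text
time: 22.15
ee_pos: [0.5903, -0.2056, 0.2893]
tcp_rot: [180.0, 0.1, -171.7]
wrist_force: [-0.4, -0.5, 0.3]
opening: 0.0856
```

Both catches overlap the plate's ends. Handing in.

```bash
python3 -c "
from workcell import bot
print(bot.job_done()); print(bot.get_obs()['time'])"
```

```text
the job is handed in; nothing more can be done
None
the job is handed in; nothing more can be done
```

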